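# Load a power module into its three-cell housing and lay its shield plate on top

## Robot

A 6-joint arm with a two-finger parallel gripper is mounted at the origin on the work surface. World frame = base frame: x ahead of the robot, y to its left, z up, the work surface at z = 0. Lengths are in mm, angles in degrees, forces in N, time in s.
With the tool pointing down it reaches from about 350 to 850 mm from the base axis. Payload 8.1 kg.
Tool frame: the origin (TCP) lies midway between the tips of the shut fingers; the grasp point (between the pads) lies 19 mm behind it (r.pinch_z is the distance from the TCP to the grasp point, in mm); z points along the fingers, y is the line along which they close (so a half turn about z gives the same grasp; the last joint's range is limited). The gripper opens to 85 mm and grips with 20 to 120 N. Pads are 22 mm wide; open, the fingers measure 114 mm over their backs; the gripper's body (76 mm by 85 mm) begins 54 mm behind the grasp point. The pads swing forward as they close: fully open they stand 13 mm farther back than shut.
Start: joints at [68.388, 7.471, 85.268, -0, 87.261, -4.893], TCP at [172.584, 574.648, 231.292] pointing down, gripper open.
Joint ranges: [-169.43, 169.43], [-51.17, 129.36], [1.28, 143.12], [-76.62, 256.62], [0, 156.53], [-152.29, 152.29]. Speed limits (degrees/s): [136.94, 136.94, 159.86, 180, 180, 180].

## Interface

Orientations are given as [roll, pitch, yaw] about the fixed x, y, z axes, in that order (R = Rz(yaw) Ry(pitch) Rx(roll)).
In Python, from bench import sensors, optics, job, r gives the robot as it stands.
- The arm moves only by the tool play_rows, never from a script. Its argument "motion" is a list that holds one entry, the list of rows, each a list of 6 numbers: the shift along the tool's x, y, z in cm, then the turn, a rotation vector about the tool's x, y, z in degrees. In form: [[[x, y, z, ax, ay, az], ...]]. A call has 1 to 5 rows; each row is the pose to reach, as a shift and turn from the pose commanded when the call began, along the tool's axes at that moment; what a row does not reach only later rows make up. A row lasts 1/10 s, in which the tool goes at most 50 mm and 8.59 degrees, less where a joint would pass 70% of its speed; a pose out of reach is approached as far as the arm can. A call with a gripper value outside its range is refused whole. "jaw" is the opening, from 0 (shut) to 1 (fully open), set as the call begins (left out, the last holds). The fingers move at their own pace and stop on an object; "squeeze" is the grip in N (left out, the last holds). Time passes only in rows, so rows that repeat a pose let the fingers close. It gives the time, the measured TCP pose, the force, the opening and the grip force at its end, in the units of the state.
- sensors.sense(): the state, without advancing time (a new reading comes with each control period).
- optics.snapshot(name): name is "side" or "top" or "wrist"; returns a dict with "pixels" (420x560x3 uint8, red, green, blue), "mtx" (3x3 intrinsics, pixels), "R" (3x3) and "t" (3): a world point X has camera coordinates R X + t; the wrist camera has in their place "T_tool_cam" (4x4, takes a point from camera to tool coordinates, whose origin is the TCP and whose axes are the flange's). Camera axes: x right, y down, z forward; pixel columns grow to the right and rows downward; lengths in mm; the calibration is good to about 2 mm. A picture is of the moment at which its call begins: read the wrist's pose just before it. There is no depth.
- job.hand_in(): hands the job in; it is judged then, once.
The state is a dict: "time": time; "joint_pos": joint angles; "qd": joint speeds; "joint_efforts": joint torques, N m; "tool_pos": TCP position; "tcp_rot": TCP orientation; "ft_force": force on the tool from outside, world axes, zero at the start; "wrist_torque": the same for the moment, N m; "finger_gap": finger opening in mm; "grip_force": force on a finger pad.
Only numpy, scipy, OpenCV 4.12 (cv2) and the standard library are available. Lean on these libraries where they do the work, as an engineer would, in place of code of your own. Each camera call takes 0.05 s, during which the arm holds its last target. There are 200 camera calls.

## Task

Fill the shallow blue-grey housing with the latch tab (not the row of deep ones), standing every part upright on the floor of its compartment: the finned heat sink in the end compartment beside the latch tab, the large capacitor in the opposite end compartment, and the white terminal block in the compartment between them. Last of all lay the steel shield plate on top, rib up, lengthwise along the housing and centred on it, so that it rests level on the heat sink and the capacitor and covers the terminal block. Set everything down gently rather than dropping it, let go, and leave the two small capacitors and the steel collar where they are.

Things in the scene. Friction and masses are not known exactly. Their poses are not given: they have to be found in the camera images.
- housing: Fixed blue-grey open tray, 206 (x) x 80 (y) mm, walls 4 thick, 18 high, floor 4 thick. Two cross walls (3 thick, 18 high, at x = +-33.5) make three compartments, each about 64 (x) x 72 (y) inside, centred at x = -67, 0, +67, y = 0. Latch tab with black edge, 34 wide, sticks out 16 at the +x end, at rim height. Origin: centre of underside, on the table. Any yaw; middle, left or right of bench.
- heatsink: Loose aluminium heat sink, 44 x 44 mm, 46 mm tall, with 7 upright fins along its x; it can be gripped across either pair of sides. 0.12 to 0.21 kg. Origin: centre of the underside, z up. Stands on a 2 mm thick grey-green mat. On the housing's 4 mm floor its top is 50 mm above the table.
- capacitor: Loose large capacitor: upright cylinder 44 mm in diameter, 46 mm tall, black sleeve with a bright aluminium top. About 0.09 kg. Origin: centre of the underside, z up. Stands on a 2 mm grey-green mat. (The two other, much smaller cylinders are not it.)
- terminal: Loose white terminal block with four screws and dark openings, 24 mm (x) x 56 mm (y), 36 mm tall. About 0.07 kg. Origin: centre of the underside, z up. Stands on a 2 mm grey-green mat. Either way round is right in its compartment.
- plate: Loose flat steel shield plate, 170 (x) x 56 (y) x 4 mm, with a grey upright grip rib in the middle, 50 mm (x) x 12 mm (y), its top 26 mm above the plate's underside. About 0.15 kg. Origin: centre of the underside, z up, rib upward. Lies on a 2 mm grey-green mat. In place its underside is 50 mm above the table; either end may point to the latch tab.
- small_cap_1: Bystander, leave alone: small capacitor, upright cylinder 22 mm in diameter, 28 mm tall, loose on a mat. Origin: centre of the underside.
- small_cap_2: Bystander, leave alone: small capacitor like the first, 22 mm in diameter, 28 mm tall, loose on a mat. Origin: centre of the underside.
- collar: Bystander, leave alone: steel collar lying flat, 30 mm outside and 18 mm inside diameter, 14 mm tall, loose on a mat. Origin: centre of the underside.

How it is judged:
By the outcome, as a careful person would: the job done as asked, in the order asked, and still so for the second after the job is handed in, with the robot touching nothing.
It also fails if it takes over 96 s, if anything falls off the work surface, if the arm or the gripper's body presses on something with over 40 N, if the wrist force passes 120 N, or if a joint passes its speed limit or range.

## Working session

There is one attempt and no reset: what is moved stays moved. The work goes in short steps, Python scripts to look and compute and a tool call to move; the robot and the scene stay as the last step left them, time stands still between calls to the robot, and variables do not carry over. Pictures are saved under pics/ and viewed, at most 14 in all, crops included, and the job is handed in when it is done.

Besides the shell and the picture viewer there is one more tool, called after "Call:" by a JSON object that holds its "name" and its "arguments", one argument or row to a line. play_rows: Moves the arm, as the interface text tells. Its arguments: {"type":"object","properties":{"motion":{"type":"array","items":{"type":"array","items":{"type":"array","items":{"type":"number"}}}},"jaw":{"type":"number"},"squeeze":{"type":"number"}},"required":["motion"]}

```bash
ls; mkdir -p pics; python3 - <<'E'
from bench import sensors, optics, job, r
import cv2
print(sensors.sense(), r.pinch_z)
for n in ("top","side"):
    s=optics.snapshot(n); cv2.imwrite(f"pics/{n}0.png",s["pixels"][:,:,::-1]); print(n,s["mtx"],s["R"],s["t"])
s=optics.snapshot("wrist"); print(s["T_tool_cam"],s["mtx"])
E
```

```text
pics
{'time': 0.0, 'joint_pos': array([ 6.83868807e+01,  7.51528492e+00,  8.53286374e+01, -5.91575403e-04,
        8.72616187e+01, -4.89319061e+00]), 'qd': array([-0.01115766, -0.04438085,  0.02579965,  0.03915894, -0.01286343,
        0.0694618 ]), 'joint_efforts': array([ 5.38456407e-04, -5.69392884e+01, -5.00563216e+01, -6.60617434e-05,
        1.46046866e-02, -2.02289641e-05]), 'tool_pos': array([172.39831289, 574.13007005, 230.24873983]), 'tcp_rot': array([-1.79894793e+02, -8.41379358e-03,  1.63280092e+02]), 'ft_force': array([ 0.54194595, -0.24709231, -0.53020914]), 'wrist_torque': array([ 0.03168459, -0.02050811, -0.0096256 ]), 'grip_force': 0.0, 'finger_gap': 85.37964279063766} 18.700000000000003
top [[379.40342965   0.         278.32963153]
 [  0.         379.40342965 211.93067129]
 [  0.           0.           1.        ]] [[ 0.02646908 -0.99961343 -0.00850748]
 [-0.9916445  -0.0251813  -0.1265191 ]
 [ 0.12625596  0.01178524 -0.99192769]] [ -2.5254205  538.97181684 825.99670615]
side [[521.70236621   0.         279.25587715]
 [  0.         521.70236621 217.00384233]
 [  0.           0.           1.        ]] [[ 0.71789329 -0.6959378  -0.0173149 ]
 [-0.46644529 -0.46239961 -0.75406591]
 [ 0.51677657  0.54941531 -0.65657048]] [-365.42092689  285.68506654  814.92381685]
[[-1.66870978e-04 -9.64206158e-01 -2.65153647e-01  6.73558411e+01]
 [ 9.99998845e-01 -5.61546565e-04  1.41267479e-03  1.30572042e+00]
 [-1.51100585e-03 -2.65153105e-01  9.64205138e-01 -1.43172848e+02]
 [ 0.00000000e+00  0.00000000e+00  0.00000000e+00  1.00000000e+00]] [[330.52403135   0.         278.46153574]
 [  0.         330.52403135 210.72445398]
 [  0.           0.           1.        ]]
```

View pics/top0.png

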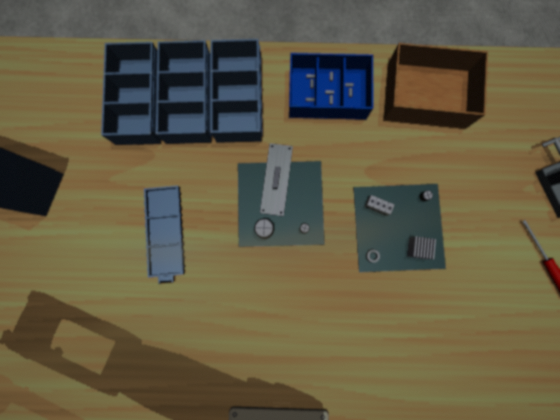

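View pics/side0.png

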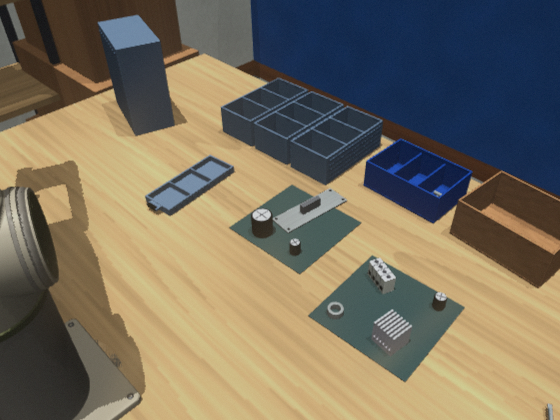

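The top view shows the housing at about (165,232), with its tab towards the robot at (166,279). The heat sink is at (423,247), the terminal at (380,205), the large capacitor at (264,228) and the plate at (277,180). The bystanders are at (305,228), (427,196) and (373,256). The side view agrees.

```bash
cat > h.py <<'E'
from bench import sensors, optics, job, r
import numpy as np, cv2
from scipy.spatial.transform import Rotation as Ro
def pose():
    s=sensors.sense(); return np.array(s["tool_pos"]), Ro.from_euler("xyz",s["tcp_rot"],degrees=True)
def snap(n):
    if n=="wrist": p,R=pose()
    s=optics.snapshot(n)
    if n=="wrist":
        T=s["T_tool_cam"]; Rc=R.as_matrix()@T[:3,:3]; c=p+R.as_matrix()@T[:3,3]
    else: Rc=s["R"].T; c=-Rc@s["t"]
    return s["pixels"][:,:,::-1].copy(), (s["mtx"],Rc,c)
def ray(cal,uv,z):
    K,Rc,c=cal; uv=np.atleast_2d(uv).astype(float)
    d=(Rc@np.linalg.inv(K)@np.c_[uv,np.ones(len(uv))].T).T
    return c+d*((z-c[2])/d[:,2])[:,None]
def proj(cal,X):
    K,Rc,c=cal; q=(K@Rc.T@(np.atleast_2d(X)-c).T).T; return q[:,:2]/q[:,2:]
def go(x,y,z,yaw):
    "move from measured pose to TCP goal (tool straight down): shift cm, rotvec deg, tool axes now"
    p,R=pose(); G=Ro.from_euler("xyz",[180,0,yaw],degrees=True)
    d=R.inv().apply(np.array([x,y,z])-p)/10; w=(R.inv()*G).as_rotvec(degrees=True)
    return np.round(d,2), np.round(w,2)
E
python3 - <<'E'
from h import *
im,cal=snap("top"); print("cam",cal[2])
for n,uv,z in [("hous",(165,232),18),("tab",(166,279),18),("hs",(423,247),48),("term",(380,205),38),("cap",(264,228),48),("plate",(277,180),6),("sc1",(305,228),30),("sc2",(427,196),30),("collar",(373,256),16),("deep",(130,138),60)]:
    p=ray(cal,uv,z)[0]; print(n,p.round(),np.hypot(*p[:2]).round())
E
```

```text
cam [430.24827772   1.31299378 887.49774717]
hous [488. 271.  18.] 558.0
tab [381. 262.  18.] 463.0
hs [ 468. -309.   48.] 560.0
term [ 560. -218.   38.] 601.0
cap [500.  42.  48.] 502.0
plate [619.  17.   6.] 619.0
sc1 [504. -50.  30.] 507.0
sc2 [ 585. -327.   30.] 670.0
collar [ 446. -207.   16.] 491.0
deep [696. 351.  60.] 779.0
```

```bash
python3 -c "
from h import *
print(go(470,271,230,180))"
```

```text
(array([-37.22, -20.49,   0.08]), array([ -0.07,  -0.02, -16.72]))
```

Call:
{"name": "play_rows", "arguments": {
  "motion": [
    [[-4,-2.2,0,0,0,-3.3],[-8,-4.4,0,0,0,-6.6],[-12,-6.6,0,0,0,-10],[-16,-8.8,0,0,0,-13.4],[-20,-11,0,0,0,-16.7]]
  ],
  "jaw": 1
}}

```text
time: 0.7
tool_pos: [333.3, 410.3, 231.2]
tcp_rot: [-180.0, 0.0, -179.9]
ft_force: [0.8, 0.4, 0.7]
finger_gap: 85.3
grip_force: 0.0
```

```bash
python3 -c "
from h import *
print(pose()[0],go(470,271,230,180))"
```

```text
[333.34444015 410.28633381 231.19329413] (array([-13.63, -13.96,   0.12]), array([-0.  ,  0.  ,  0.14]))
```

Call:
{"name": "play_rows", "arguments": {
  "motion": [
    [[-3.4,-3.5,0,0,0,0],[-6.8,-7,0,0,0,0],[-10.2,-10.5,0,0,0,0],[-13.6,-14,0,0,0,0],[-13.6,-14,0,0,0,0]]
  ]
}}

```text
time: 1.2
tool_pos: [471.8, 267.1, 231.0]
tcp_rot: [-179.9, 0.1, 179.6]
ft_force: [-0.5, -0.3, -0.4]
finger_gap: 85.5
grip_force: 0.0
```

```bash
python3 -c "
from h import *
im,cal=snap('wrist'); cv2.imwrite('pics/w1.png',im); np.savez('w1.npz',im=im,K=cal[0],R=cal[1],c=cal[2]); print(pose()[0])
print(proj(cal,[[488,271,18],[381,262,18]]))"
```

```text
[470.04134871 269.28181167 230.97809089]
[[280.76540477 197.47249773]
 [271.45164713  95.24976414]]
```

View pics/w1.png

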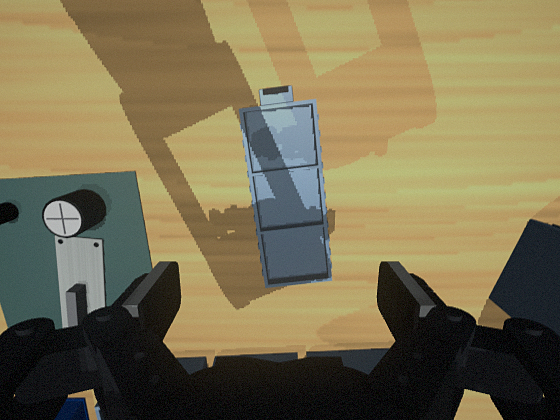

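The housing's rim corners are at about (240,107), (316,99), (331,278) and (268,287), with the tab at (276,95). The capacitor and plate are also visible at the left.

```bash
python3 - <<'E'
from h import *
d=np.load('w1.npz'); im=d['im']; cal=(d['K'],d['R'],d['c'])
b,g,rr=[im[:,:,i].astype(int) for i in range(3)]
m=((b-rr>15)&(b>g)).astype(np.uint8)*255
m[:, :200]=0; m[:,380:]=0; m[300:]=0
m=cv2.morphologyEx(m,cv2.MORPH_CLOSE,np.ones((9,9)))
cs,_=cv2.findContours(m,cv2.RETR_EXTERNAL,cv2.CHAIN_APPROX_NONE); c=max(cs,key=cv2.contourArea)
print(cv2.boundingRect(c))
full=np.zeros_like(m); cv2.drawContours(full,[c],-1,255,-1)
body=cv2.morphologyEx(full,cv2.MORPH_OPEN,np.ones((50,50)))
tab=cv2.morphologyEx(full-body,cv2.MORPH_OPEN,np.ones((7,7)))
for nm,q in(("body",body),("full",full),("tab",tab)):
    cs,_=cv2.findContours(q,cv2.RETR_EXTERNAL,cv2.CHAIN_APPROX_NONE); c=max(cs,key=cv2.contourArea)
    P=ray(cal,c[:,0],18)[:,:2].astype(np.float32); print(nm,cv2.minAreaRect(P), cv2.boxPoints(cv2.minAreaRect(P)).round(1).tolist())
# line fits on long edges (rows 115..270), left and right
for nm,f in(("L",min),("R",max)):
    pts=np.array([[f(np.flatnonzero(full[v])),v] for v in range(118,268)],float)+([[-.5,0]] if nm=="L" else [[.5,0]])
    P=ray(cal,pts,18)[:,:2]; vx,vy,x0,y0=cv2.fitLine(P.astype(np.float32),cv2.DIST_HUBER,0,.01,.01).ravel(); print(nm,np.degrees(np.arctan2(vy,vx)),x0,y0)
vis=im.copy(); cv2.drawContours(vis,cv2.findContours(full,0,1)[0],-1,(0,0,255),1)
cv2.imwrite('pics/w1b.png',cv2.resize(vis[80:300,200:380],None,fx=2.7,fy=2.7))
E
```

```text
(239, 86, 93, 202)
body ((490.1410827636719, 280.1197509765625), (210.68601989746094, 82.12517547607422), 6.715920925140381) [[380.70001220703125, 308.6000061035156], [390.29998779296875, 227.0], [599.5999755859375, 251.6999969482422], [590.0, 333.20001220703125]]
full ((483.351806640625, 278.3766784667969), (221.6194305419922, 82.13243865966797), 6.660523414611816) [[368.5, 306.29998779296875], [378.1000061035156, 224.6999969482422], [598.2000122070312, 250.39999389648438], [588.7000122070312, 332.0]]
tab ((382.25225830078125, 266.6175842285156), (32.76712417602539, 8.697514533996582), 89.62651824951172) [[377.79998779296875, 250.3000030517578], [386.5, 250.1999969482422], [386.70001220703125, 283.0], [378.0, 283.0]]
L 6.642927 483.4746 237.66525
R 6.9597383 485.2163 319.39978
```

View pics/w1b.png

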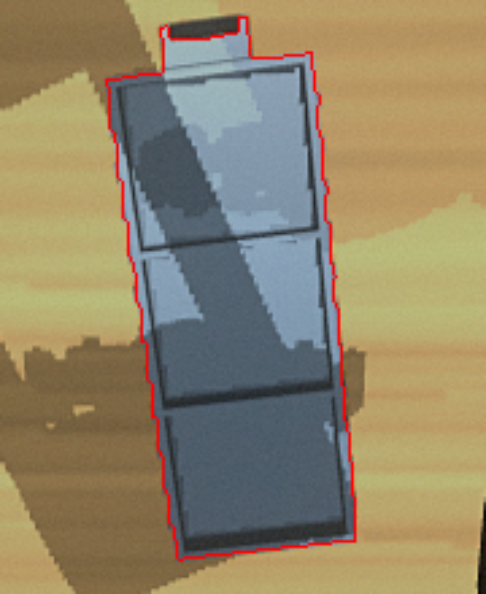

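```bash
cat >> h.py <<'E'
def housing(im,cal,roi,k,tall=18):
    b,g,rr=[im[:,:,i].astype(int) for i in range(3)]
    m=((b-rr>15)&(b>g)).astype(np.uint8)*255
    x0,y0,x1,y1=roi; w=np.zeros_like(m); w[y0:y1,x0:x1]=m[y0:y1,x0:x1]
    w=cv2.morphologyEx(w,cv2.MORPH_CLOSE,np.ones((7,7)))
    c=max(cv2.findContours(w,0,1)[0],key=cv2.contourArea)
    full=np.zeros_like(m); cv2.drawContours(full,[c],-1,255,-1)
    body=cv2.morphologyEx(full,cv2.MORPH_OPEN,np.ones((k,k)))
    c=max(cv2.findContours(body,0,1)[0],key=cv2.contourArea)
    return cv2.minAreaRect(ray(cal,c[:,0],18)[:,:2].astype(np.float32))
E
python3 - <<'E'
from h import *
for i in range(3):
    print(pose()[0],pose()[1].as_euler('xyz',degrees=True),sensors.sense()['qd'].round(1))
    im,cal=snap('wrist'); print(housing(im,cal,(200,60,380,300),50))
im,cal=snap('top'); print(housing(im,cal,(140,180,195,290),22)); cv2.imwrite('pics/top1.png',im)
im,cal=snap('wrist');print(housing(im,cal,(200,60,380,300),50),cal[2]); cv2.imwrite('pics/w2.png',im)
E
```

```text
[470.04134871 269.28181167 230.97809089] [-1.79968107e+02 -1.57451733e-02  1.79700598e+02] [ 3.7 -0.7  0.8  1.3  0.4  1.7]
((490.15283203125, 279.8206787109375), (210.7345428466797, 82.0128173828125), 6.690602779388428)
[468.8914886  270.73530628 230.98012632] [-1.79999227e+02 -4.65919654e-02  1.79812385e+02] [ 2.7 -0.4  0.4  0.5  0.1  0.4]
((490.5576477050781, 279.8031921386719), (210.27374267578125, 81.79000091552734), 6.720016002655029)
[468.19318939 271.68971333 231.0087347 ] [ 1.79991718e+02 -4.93997161e-02  1.79920715e+02] [ 2.  -0.4  0.3  0.1  0.1 -0. ]
((490.822265625, 279.76904296875), (209.97543334960938, 81.7845230102539), 6.714120864868164)
((488.016845703125, 271.82769775390625), (203.82403564453125, 78.20572662353516), 7.170780658721924)
((490.6222839355469, 279.62664794921875), (210.46359252929688, 81.93801879882812), 6.629739284515381) [400.71814537 273.96350077 374.36439871]
```

```bash
cat >> h.py <<'E'
def bright(im,c,rad,th=None,sat=40):
    "centroid of grey-bright blob nearest the centre of a window"
    x0,y0=int(c[0]-rad),int(c[1]-rad); x0=max(x0,0);y0=max(y0,0); w=im[y0:y0+2*rad,x0:x0+2*rad]
    g=cv2.cvtColor(w,cv2.COLOR_BGR2GRAY)
    if th is None: th,_=cv2.threshold(g,0,255,cv2.THRESH_OTSU)
    m=((g>th)&(np.ptp(w.astype(int),axis=2)<sat)).astype(np.uint8)
    m=cv2.morphologyEx(m,cv2.MORPH_CLOSE,np.ones((5,5)))
    cs=cv2.findContours(m,0,1)[0]; k=max(cs,key=cv2.contourArea)
    return cv2.minEnclosingCircle(k), cv2.boundingRect(k), k[:,0]+[x0,y0], (x0,y0)
E
python3 - <<'E'
from h import *
for n,c,rad in(("top",(264,228),14),("side",(262,215),14),("wrist",(63,217),28)):
    im,cal=snap(n); (cc,rr),bb,k,o=bright(im,c,rad); u=np.array(cc)+o
    P=ray(cal,k,48)[:,:2].astype(np.float32); 
    print(n,u.round(1),round(rr,1),ray(cal,u,48)[0].round(1),"fit",cv2.fitEllipse(P), cal[2].round())
E
```

```text
top [263.2 227.5] 8.2 [501.4  43.9  48. ] fit ((501.43780517578125, 43.44283676147461), (34.33686065673828, 34.67262649536133), 82.429931640625) [430.   1. 887.]
side [263.5 217.5] 12.0 [498.8  34.2  48. ] fit ((503.3908386230469, 41.43935775756836), (34.692138671875, 48.929725646972656), 15.60589599609375) [ -26. -570.  744.]
wrist [ 64.5 227.5] 30.4 [509.   52.5  48. ] fit ((507.49114990234375, 48.525390625), (39.55654525756836, 53.527854919433594), 138.32154846191406) [401. 274. 375.]
```

```bash
python3 - <<'E'
from h import *
for n,c in(("side",(262,215)),("wrist",(62.5,218))):
    im,cal=snap(n); print(n,ray(cal,c,48),ray(cal,c,0))
    if n=="side": print("housing corners",ray(cal,[(147,201),(160,212),(234,171),(212,159)],18).round(1))
    cv2.imwrite(f'pics/c_{n}.png',im)
im=cv2.imread('pics/c_side.png'); a=cv2.resize(im[150:270,140:360],None,fx=3.5,fy=3.5,interpolation=cv2.INTER_CUBIC); cv2.imwrite('pics/c1.png',a)
E
```

```text
side [[501.89733574  42.12031009  48.        ]] [[538.26459189  84.3221672    0.        ]]
housing corners [[377.4 284.3  18. ]
 [376.3 232.2  18. ]
 [585.9 232.7  18. ]
 [580.4 309.   18. ]]
wrist [[498.81158513  51.91264572  48.        ]] [[513.20512752  19.28728397   0.        ]]
```

View pics/c1.png

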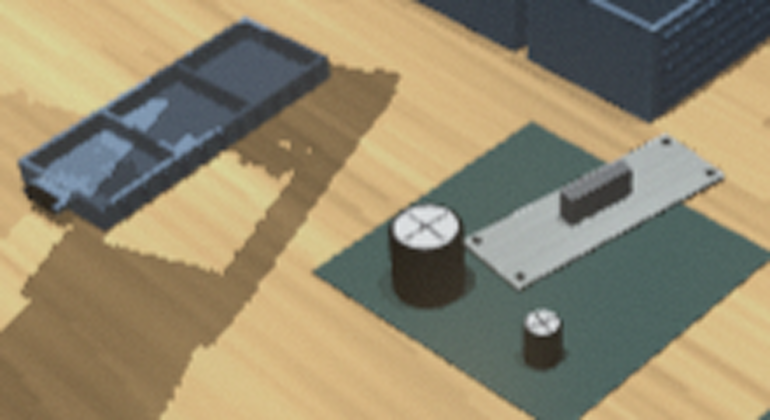

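The side view shows the capacitor top at crop (427,228) and the housing rim corners at crop (20,160), (247,18), (328,62) and (103,210). Top and side agree on the capacitor at (501.5,43), but the wrist reads about 8 mm off in y, so I'll check it against the gripper itself.

```bash
python3 - <<'E'
from h import *
p,R=pose(); out=[]
for n in("side","top"):
    im,cal=snap(n)
    if n=="side":
        c=ray(cal,np.array([(20,160),(247,18),(328,62),(103,210)])/3.5+[140,150],18); print(c.round(1),c.mean(0))
    u=proj(cal,p)[0]; x0,y0=int(u[0])-50,int(u[1])-65; print(n,u,x0,y0)
    a=im[y0:y0+110,x0:x0+100].copy()
    out.append(cv2.resize(a,None,fx=4,fy=4,interpolation=cv2.INTER_CUBIC))
a=np.clip(np.hstack(out).astype(float)*1.6,0,255); cv2.imwrite('pics/g.png',a)
E
```

```text
[[385.9 302.4  18. ]
 [588.4 324.6  18. ]
 [594.1 243.3  18. ]
 [394.6 223.2  18. ]] [490.73377114 273.37977708  18.        ]
side [168.9108421  101.73856028] 118 36
top [126.07170667 234.26732424] 76 169[ WARN:0@0.704] global loadsave.cpp:1063 imwrite_ Unsupported depth image for selected encoder is fallbacked to CV_8U.
```

View pics/g.png

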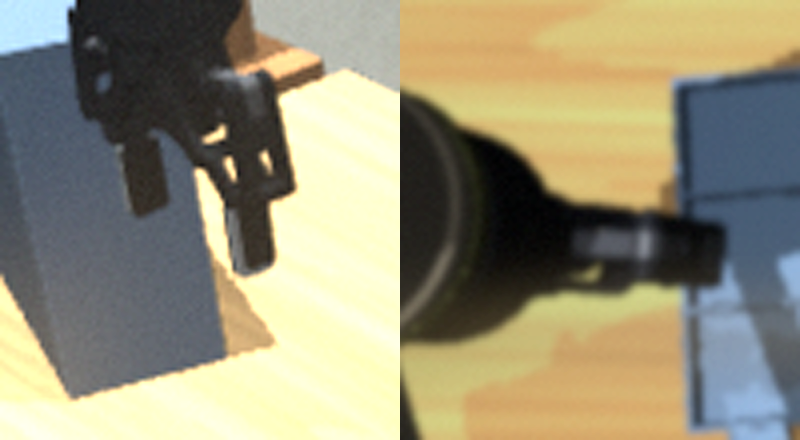

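Side and top also agree on the housing, at (490.7,273.4) and (488,271.8). The fingertips match `tool_pos`, with their midpoint at side pixel (168.6,96.6). So I'll use top and side for position and the wrist camera, which is biased, only for yaw and checks.

Call:
{"name": "play_rows", "arguments": {
  "motion": [
    [[-2.6,-4.2,0,0,0,0],[-5.2,-8.4,0,0,0,0],[-7.8,-12.6,0,0,0,0],[-10.4,-16.8,0,0,0,0],[-13,-21,0,0,0,0]]
  ]
}}

```text
time: 2.35
tool_pos: [599.2, 60.0, 231.4]
tcp_rot: [180.0, 0.0, 180.0]
ft_force: [0.2, 0.6, -0.0]
finger_gap: 85.4
grip_force: 0.0
```

Call:
{"name": "play_rows", "arguments": {
  "motion": [
    [[0,-4.2,0,0,0,0],[0,-4.2,0,0,0,0],[0,-4.2,0,0,0,0]]
  ]
}}

```text
time: 2.65
tool_pos: [598.3, 18.9, 231.1]
tcp_rot: [180.0, -0.0, 179.9]
ft_force: [0.2, 0.8, 0.5]
finger_gap: 85.0
grip_force: 0.0
```

```bash
python3 - <<'E'
from h import *
im,cal=snap('wrist'); cv2.imwrite('pics/w3.png',im); np.savez('w3.npz',im=im,K=cal[0],R=cal[1],c=cal[2]); print(pose()[0],pose()[1].as_euler('xyz',degrees=True))
E
```

```text
[598.25047259  20.02324773 231.23000929] [ 1.79965988e+02 -1.06206844e-02  1.79945958e+02]
```

View pics/w3.png

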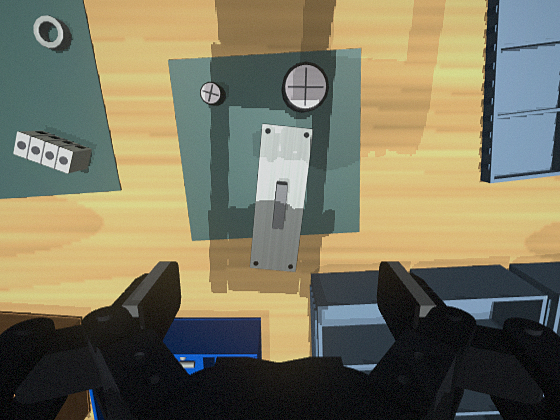

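The capacitor top is at (305,87), and the plate's corners are at about (264,124), (312,128), (297,272) and (251,268), with its rib at (281,205). The small cap is at (211,93).

```bash
python3 - <<'E'
from h import *
d=np.load('w3.npz'); im=d['im']; cal=(d['K'],d['R'],d['c'])
print("cap",ray(cal,(305,87),48).round(1),"sc1",ray(cal,(211,93),30).round(1))
hsv=cv2.cvtColor(im,cv2.COLOR_BGR2HSV)
def plate(im,cal,roi,v):
    x0,y0,x1,y1=roi; hsv=cv2.cvtColor(im,cv2.COLOR_BGR2HSV); m=np.zeros(im.shape[:2],np.uint8)
    m[y0:y1,x0:x1]=((hsv[y0:y1,x0:x1,1]<45)&(hsv[y0:y1,x0:x1,2]>v))*255
    m=cv2.morphologyEx(m,cv2.MORPH_CLOSE,np.ones((5,5)))
    c=max(cv2.findContours(m,0,1)[0],key=cv2.contourArea)
    return cv2.minAreaRect(ray(cal,c[:,0],6)[:,:2].astype(np.float32)),cv2.boundingRect(c)
print("plate w",plate(im,cal,(230,116,330,290),75))
ims,cals=snap("top"); print("plate w top",plate(ims,cals,(255,140,300,218),75))
E
```

```text
cap [[502.1  45.7  48. ]] sc1 [[505.8 -45.3  30. ]]
plate w (((621.0955810546875, 23.35999298095703), (116.18653869628906, 174.09976196289062), 87.61775970458984), (230, 123, 100, 149))
plate w top (((597.9008178710938, 21.918758392333984), (59.187374114990234, 124.36810302734375), 85.10730743408203), (260, 164, 30, 52))
```

Call:
{"name": "play_rows", "arguments": {
  "motion": [
    [[0.8,-4,0,0,0,0],[1.6,-8,0,0,0,0],[2.5,-12,0,0,0,0],[3.3,-16,0,0,0,0],[4.1,-20,0,0,0,0]]
  ]
}}

```text
time: 3.25
tool_pos: [557.3, -179.8, 231.7]
tcp_rot: [180.0, 0.0, -179.9]
ft_force: [-0.1, 0.1, 0.2]
finger_gap: 85.2
grip_force: 0.0
```

Call:
{"name": "play_rows", "arguments": {
  "motion": [
    [[0.8,-4.2,0,0,0,0],[1.7,-8.5,0,0,0,0],[1.7,-8.5,0,0,0,0],[1.7,-8.5,0,0,0,0]]
  ]
}}

```text
time: 3.65
tool_pos: [540.5, -264.7, 231.3]
tcp_rot: [180.0, 0.0, 180.0]
ft_force: [0.5, 0.2, -0.6]
finger_gap: 85.3
grip_force: 0.0
```

```bash
python3 - <<'E'
from h import *
im,cal=snap('wrist'); cv2.imwrite('pics/w4.png',im); np.savez('w4.npz',im=im,K=cal[0],R=cal[1],c=cal[2]); print(pose()[0],pose()[1].as_euler('xyz',degrees=True))
E
```

```text
[ 540.76484279 -263.86246588  231.30521183] [ 1.79963572e+02  1.15530195e-02 -1.79956350e+02]
```

View pics/w4.png

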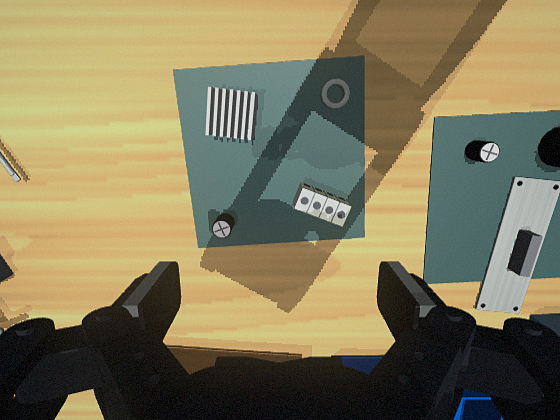

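The heat sink's fin tops are at about (231,114). The terminal top is at (323,206), tilted by about 20°. The small cap is at (222,228) and the collar at (335,94).

```bash
cat >> h.py <<'E'
def rect(im,cal,roi,z,v,s=60,cl=7):
    x0,y0,x1,y1=roi; hsv=cv2.cvtColor(im,cv2.COLOR_BGR2HSV); m=np.zeros(im.shape[:2],np.uint8)
    m[y0:y1,x0:x1]=((hsv[y0:y1,x0:x1,1]<s)&(hsv[y0:y1,x0:x1,2]>v))*255
    m=cv2.morphologyEx(m,cv2.MORPH_CLOSE,np.ones((cl,cl)))
    c=max(cv2.findContours(m,0,1)[0],key=cv2.contourArea)
    (x,y),(a,b),t=cv2.minAreaRect(ray(cal,c[:,0],z)[:,:2].astype(np.float32))
    return np.round([x,y,a,b,t],1),cv2.boundingRect(c)
E
python3 - <<'E'
from h import *
d=np.load('w4.npz'); im=d['im']; cal=(d['K'],d['R'],d['c'])
for v in(120,150): print("hs",rect(im,cal,(195,75,270,155),48,v),"term",rect(im,cal,(285,170,360,240),38,v,cl=5))
print("collar",ray(cal,(335,94),16),"sc2",ray(cal,(222,228),30), "sc1",ray(cal,(490,152),30), "hs hand",ray(cal,[(207,87),(257,92),(254,141),(206,135)],48).round(1).tolist())
d=np.load('w3.npz'); im=d['im']; cal=(d['K'],d['R'],d['c'])
c=ray(cal,[(264,124),(312,128),(297,272),(251,268)],6);print("plate",c.round(1).tolist(),c.mean(0))
im,cal=snap("top")
for v in(100,130): print("hs",rect(im,cal,(408,230,440,264),48,v,cl=5),"term",rect(im,cal,(363,190,398,219),38,v,cl=3))
im,cal=snap("side"); a=im[255:355,310:450]; cv2.imwrite('pics/s4.png',cv2.resize(np.hstack([a]),None,fx=5,fy=5,interpolation=cv2.INTER_CUBIC))
E
```

```text
hs (array([ 469.9, -307.9,   72.9,   72. ,   89.9]), (195, 75, 75, 80)) term (array([ 552.7, -218.1,   76.1,   59. ,   89.9]), (285, 170, 75, 56))
hs (array([ 467.9, -309.4,   44.2,   44.7,   83.5]), (205, 86, 50, 55)) term (array([ 562.1, -216.4,   55.4,   23.7,   68.8]), (295, 188, 56, 38))
collar [[ 448.23561953 -204.71685378   16.        ]] sc2 [[ 588.0419417  -324.73301781   30.        ]] sc1 [[505.8868101  -44.51957769  30.        ]] hs hand [[444.3, -329.1, 48.0], [448.7, -282.8, 48.0], [493.5, -286.5, 48.0], [487.8, -332.6, 48.0]]
plate [[535.7, 5.4, 6.0], [540.0, 57.3, 6.0], [710.1, 43.1, 6.0], [704.6, -12.8, 6.0]] [622.62073135  23.24368495   6.        ]
hs (array([ 468.1, -312.6,   44.2,   40.9,   82.6]), (414, 237, 22, 21)) term (array([ 561. , -219.7,   56.3,   23.9,   69.1]), (368, 196, 26, 18))Traceback (most recent call last):
  File "<stdin>", line 8, in <module>
  File "h.py", line 47, in rect
    c=max(cv2.findContours(m,0,1)[0],key=cv2.contourArea)
ValueError: max() iterable argument is empty
```

```bash
python3 - <<'E'
from h import *
print(go(468,-310.5,90,173.5))
im,cal=snap("top"); print("collar ",ray(cal,(373,256),16))
E
```

```text
(array([ 7.3 , -4.69, 14.13]), array([0.03, 0.01, 6.59]))
collar  [[ 445.52008101 -206.5232509    16.        ]]
```

Call:
{"name": "play_rows", "arguments": {
  "motion": [
    [[1.8,-1.2,3.5,0,0,1.7],[3.6,-2.3,7,0,0,3.3],[5.5,-3.5,10.6,0,0,5],[7.3,-4.7,14.1,0,0,6.6],[7.3,-4.7,14.1,0,0,6.6]]
  ]
}}

```text
time: 4.3
tool_pos: [462.8, -309.2, 84.2]
tcp_rot: [179.7, -0.5, 173.4]
ft_force: [-0.2, 1.4, -1.4]
finger_gap: 85.1
grip_force: 0.0
```

```bash
python3 - <<'E'
from h import *
im,cal=snap('wrist'); print(pose()[0]); print(rect(im,cal,(150,0,400,270),48,150)); cv2.imwrite('pics/w5.png',im)
print(go(468,-310.5,18,173.5))
E
```

```text
[ 465.28689731 -309.93185146   87.46944017]
(array([ 459.5, -308.5,   44.2,   41.9,   83.2]), (237, 200, 79, 70))
(array([-0.31, -0.05,  6.95]), array([ 0.19, -0.28, -0.09]))
```

View pics/w5.png

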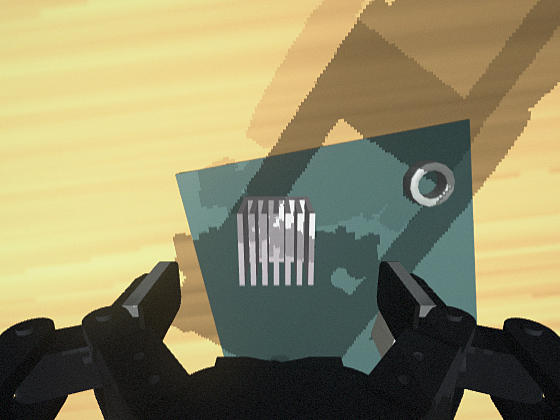

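The heat sink is centred between the fingers (col 277, fingers' mid 278), so I'll descend and grip.

Call:
{"name": "play_rows", "arguments": {
  "motion": [
    [[0,0,2.4,0,0,0],[0,0,4.8,0,0,0],[0,0,7.2,0,0,0],[0,0,7.2,0,0,0],[0,0,7.2,0,0,0]]
  ]
}}

```text
time: 4.85
tool_pos: [468.9, -311.9, 20.0]
tcp_rot: [-180.0, 0.1, 173.5]
ft_force: [-0.8, 0.3, -0.3]
finger_gap: 85.0
grip_force: 0.0
```

Call:
{"name": "play_rows", "arguments": {
  "motion": [
    [[0,0,0,0,0,0],[0,0,0,0,0,0],[0,0,0,0,0,0],[0,0,0,0,0,0],[0,0,0,0,0,0]]
  ],
  "jaw": 0,
  "squeeze": 40
}}

```text
time: 5.35
tool_pos: [468.3, -312.9, 19.9]
tcp_rot: [-179.9, 0.1, 173.4]
ft_force: [-0.4, 1.7, 6.3]
finger_gap: 42.8
grip_force: 42.4
```

Call:
{"name": "play_rows", "arguments": {
  "motion": [
    [[0,0,0,0,0,0],[0,0,0,0,0,0],[0,0,0,0,0,0],[0,0,0,0,0,0]]
  ]
}}

```text
time: 5.75
tool_pos: [468.3, -312.9, 19.9]
tcp_rot: [-179.9, 0.1, 173.4]
ft_force: [-0.1, 1.8, 6.9]
finger_gap: 43.7
grip_force: 42.4
```

Call:
{"name": "play_rows", "arguments": {
  "motion": [
    [[0,0,-0.6,0,0,0],[0,0,-2.6,0,0,0],[0,0,-5,0,0,0],[0,0,-8,0,0,-6.7],[0,0,-10,0,0,-13.4]]
  ]
}}

```text
time: 6.25
tool_pos: [467.5, -312.6, 120.5]
tcp_rot: [-179.9, 0.1, -173.0]
ft_force: [1.2, 0.2, -1.0]
finger_gap: 43.6
grip_force: 41.3
```

```bash
python3 - <<'E'
from h import *
print(sensors.sense()["finger_gap"],go(423.2,264.4,110,186.8))
E
```

```text
43.63663987803594 (array([-2.67, 57.81,  0.99]), array([-0.06,  0.05,  0.23]))
```

Call:
{"name": "play_rows", "arguments": {
  "motion": [
    [[-0.2,4.5,0,0,0,0],[-0.4,9,0,0,0,0],[-0.6,13.5,0,0,0,0],[-0.8,18,0,0,0,0],[-1,22.5,0,0,0,0]]
  ]
}}

```text
time: 6.75
tool_pos: [449.8, -86.1, 118.4]
tcp_rot: [180.0, -0.0, -173.3]
ft_force: [1.0, -0.4, -1.5]
finger_gap: 43.4
grip_force: 41.6
```

Call:
{"name": "play_rows", "arguments": {
  "motion": [
    [[-0.2,4.5,0,0,0,0],[-0.4,9,0,0,0,0],[-0.6,13.5,0,0,0,0],[-0.8,18,0,0,0,0],[-1,22.5,0,0,0,0]]
  ]
}}

```text
time: 7.25
tool_pos: [433.3, 138.5, 118.6]
tcp_rot: [-180.0, 0.0, -173.2]
ft_force: [0.4, -0.3, -3.0]
finger_gap: 43.4
grip_force: 41.6
```

Call:
{"name": "play_rows", "arguments": {
  "motion": [
    [[-0.2,4.5,0,0,0,0],[-0.5,9,0,0,0,0],[-0.7,12.8,0,0,0,0],[-0.7,12.8,0,0,0,0],[-0.7,12.8,0,0,0,0]]
  ]
}}

```text
time: 7.75
tool_pos: [425.2, 265.3, 118.1]
tcp_rot: [-180.0, -0.0, -173.1]
ft_force: [0.1, -0.3, -1.9]
finger_gap: 43.2
grip_force: 41.9
```

```bash
python3 - <<'E'
from h import *
im,cal=snap('wrist'); print(pose()[0]); cv2.imwrite('pics/w6.png',im)
print(housing(im,cal,(100,0,480,300),50),go(423.2,264.4,24,186.8))
c=np.array([489.7,272.3]); a=np.radians(6.8); B=np.array([[np.cos(a),-np.sin(a)],[np.sin(a),np.cos(a)]])
P=np.array([(sx*103,sy*40) for sx,sy in((-1,-1),(1,-1),(1,1),(-1,1))])@B.T+c
q=proj(cal,np.c_[P,np.full(4,18)]).astype(np.int32); cv2.polylines(im,[q],True,(0,0,255),1); cv2.imwrite('pics/w6b.png',im); print(q.tolist())
E
```

```text
[425.42979812 264.46707234 118.03377545]Traceback (most recent call last):
  File "<stdin>", line 3, in <module>
  File "h.py", line 32, in housing
    c=max(cv2.findContours(body,0,1)[0],key=cv2.contourArea)
ValueError: max() iterable argument is empty
```

```bash
cat >> h.py <<'E'
HC=np.array([489.7,272.3]); HY=np.radians(6.8); HB=np.array([[np.cos(HY),-np.sin(HY)],[np.sin(HY),np.cos(HY)]])
def overlay(im,cal,fn):
    P=np.array([(sx*103,sy*40) for sx,sy in((-1,-1),(1,-1),(1,1),(-1,1))])@HB.T+HC
    q=proj(cal,np.c_[P,np.full(4,18)]).astype(np.int32); cv2.polylines(im,[q],True,(0,0,255),1); cv2.imwrite(fn,im); return q.tolist()
E
python3 - <<'E'
from h import *
im,cal=snap('wrist'); print(pose()[0],go(423.2,264.4,24,186.8))
print(overlay(im,cal,'pics/w6b.png'))
E
```

```text
[425.62792721 263.98742157 118.0649805 ] (array([0.23, 0.08, 9.41]), array([-0.04, -0.04, -0.04]))
[[221, 160], [232, 390], [321, 390], [331, 160]]
```

View pics/w6b.png

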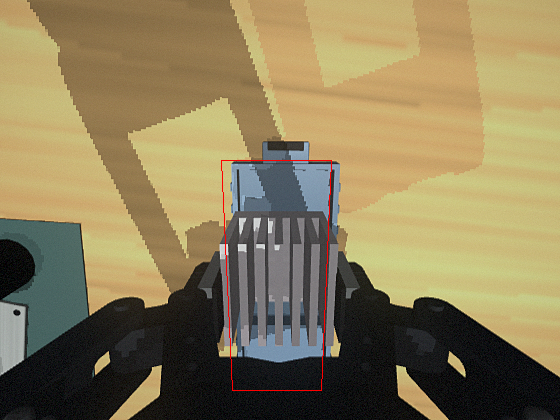

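The housing's near rim spans cols 231–338 (mid 284.5) against 276 predicted. After removing the camera's bias, that moves the housing centre by about +2 mm in y, to (490.3, 274). I'll place the heat sink with that correction.

Call:
{"name": "play_rows", "arguments": {
  "motion": [
    [[0.1,0.2,2.5,0,0,0],[0.2,0.2,5,0,0,0],[0.2,0.2,7,0,0,0],[0.2,0.2,8.5,0,0,0],[0.2,0.2,9,0,0,0]]
  ]
}}

```text
time: 8.35
tool_pos: [422.5, 264.6, 26.4]
tcp_rot: [-179.9, -0.2, -173.3]
ft_force: [-0.1, -0.0, -1.3]
finger_gap: 43.3
grip_force: 41.9
```

Call:
{"name": "play_rows", "arguments": {
  "motion": [
    [[0,0,0.1,0,0,0],[0,0,0.2,0,0,0],[0,0,0.3,0,0,0],[0,0,0.4,0,0,0],[0,0,0.4,0,0,0]]
  ]
}}

```text
time: 8.85
tool_pos: [423.9, 266.8, 24.7]
tcp_rot: [180.0, 0.0, -173.2]
ft_force: [0.2, 0.7, -2.0]
finger_gap: 43.6
grip_force: 41.9
```

Call:
{"name": "play_rows", "arguments": {
  "motion": [
    [[0,0,0.1,0,0,0],[0,0,0.2,0,0,0],[0,0,0.2,0,0,0]]
  ]
}}

```text
time: 9.15
tool_pos: [423.4, 266.6, 22.1]
tcp_rot: [-180.0, -0.0, -173.2]
ft_force: [0.5, -0.3, -2.3]
finger_gap: 43.4
grip_force: 41.9
```

Call:
{"name": "play_rows", "arguments": {
  "motion": [
    [[0,0,0.05,0,0,0],[0,0,0.1,0,0,0],[0,0,0.1,0,0,0]]
  ]
}}

```text
time: 9.45
tool_pos: [423.5, 266.6, 21.9]
tcp_rot: [-180.0, -0.0, -173.2]
ft_force: [-4.4, -1.0, 6.6]
finger_gap: 43.3
grip_force: 43.0
```

Call:
{"name": "play_rows", "arguments": {
  "motion": [
    [[0,0,0,0,0,0],[0,0,0,0,0,0],[0,0,0,0,0,0],[0,0,0,0,0,0]]
  ],
  "jaw": 0.8
}}

```text
time: 9.85
tool_pos: [423.6, 266.6, 21.3]
tcp_rot: [180.0, 0.0, -173.2]
ft_force: [0.6, 0.9, 1.1]
finger_gap: 68.5
grip_force: 0.0
```

Call:
{"name": "play_rows", "arguments": {
  "motion": [
    [[0,0,-2,0,0,0],[0,0,-5,0,0,0],[0,0,-9,0,0,0],[0,0,-13,0,0,0],[0,0,-16,0,0,0]]
  ]
}}

```text
time: 10.35
tool_pos: [424.2, 266.9, 184.1]
tcp_rot: [179.9, 0.1, -173.2]
ft_force: [1.3, 0.3, -0.3]
finger_gap: 68.1
grip_force: 0.0
```

```bash
sed -i 's/HC=np.array(\[489.7,272.3\])/HC=np.array([490.3,274.0])/' h.py; python3 - <<'E'
from h import *
im,cal=snap('top'); x=cv2.resize(im[170:295,130:215],None,fx=4.4,fy=4.4,interpolation=cv2.INTER_CUBIC)
im,cal=snap('wrist'); print(pose()[0],overlay(im,cal,'pics/w7b.png')); y=cv2.resize(im,None,fx=.75,fy=.75)
h=550; o=np.zeros((h,x.shape[1]+y.shape[1],3),np.uint8); o[:x.shape[0],:x.shape[1]]=x; o[:y.shape[0],x.shape[1]:]=y; cv2.imwrite('pics/p1.png',o)
print(go(501.5,43.5,120,180))
E
```

```text
[426.4773561  268.07473093 187.07763261] [[231, 148], [238, 337], [311, 336], [316, 148]]
(array([ -4.74, -23.21,   6.68]), array([0.21, 0.49, 6.78]))
```

View pics/p1.png

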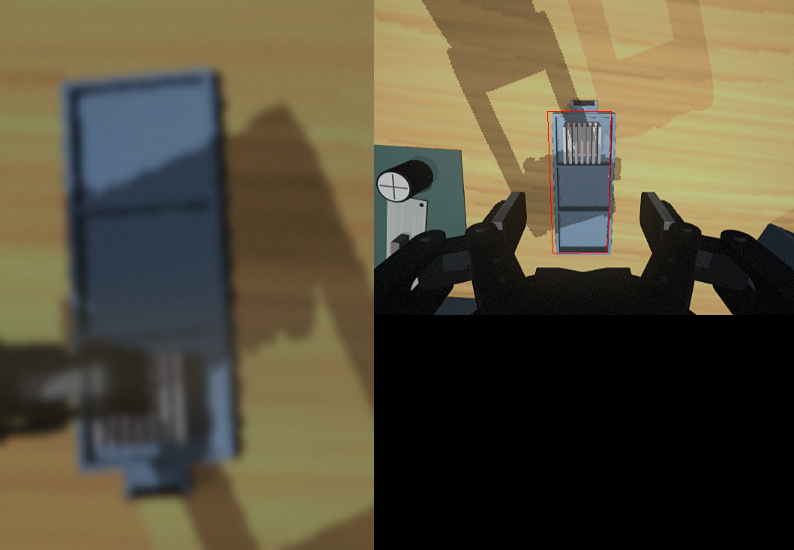

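The heat sink stands squarely in the tab compartment. In the composite its mid is at col 582 and the rim's at col 583. The capacitor is next.

Call:
{"name": "play_rows", "arguments": {
  "motion": [
    [[-0.9,-4.6,1,0,0,1.7],[-1.9,-9.2,2.5,0,0,3.4],[-2.8,-13.9,4,0,0,5.1],[-3.8,-18.5,5.5,0,0,6.8],[-4.7,-23.2,6.7,0,0,6.8]]
  ],
  "jaw": 1
}}

```text
time: 10.95
tool_pos: [497.2, 40.1, 112.6]
tcp_rot: [180.0, -0.1, 179.9]
ft_force: [-0.7, 1.3, -0.0]
finger_gap: 85.5
grip_force: 0.0
```

Call:
{"name": "play_rows", "arguments": {
  "motion": [
    [[0,0,0,0,0,0],[0,0,0,0,0,0]]
  ]
}}

```text
time: 11.15
tool_pos: [497.0, 40.6, 113.0]
tcp_rot: [180.0, -0.1, 179.8]
ft_force: [-0.1, 0.1, 1.3]
finger_gap: 85.8
grip_force: 0.0
```

```bash
python3 - <<'E'
from h import *
p,_=pose(); im,cal=snap('wrist'); print(p,rect(im,cal,(150,0,400,330),48,130)); u=proj(cal,[502,45,48]); print(u)
print(go(501.5,43.5,20,180))
im,cal=snap('side'); print(rect(im,cal,(246,203,282,227),48,110,cl=5),rect(im,cal,(246,203,282,227),48,140,cl=5))
E
```

```text
[496.9771452   40.63383892 113.00756014] (array([530.4,  33.6,  51.5, 102. ,  76.7]), (226, 205, 93, 125))
[[282.56250168 232.15390759]]
(array([-0.44,  0.18,  9.36]), array([ 0.02, -0.07, -0.09]))
(array([503.2,  50. ,  45.8,  36.5,  73.1]), (252, 204, 19, 17)) (array([500.6,  43.9,  31.5,  32.9,  46.7]), (253, 210, 17, 11))
```

```bash
python3 - <<'E'
from h import *
im,cal=snap('wrist')
for v in (110,130,150): print(rect(im,cal,(220,170,345,268),48,v))
E
```

```text
(array([494.6,  37.9,  64.8,  67. ,  89.9]), (220, 170, 100, 98))
(array([502.1,  38. ,  64.2,  52.1,  89.9]), (220, 193, 99, 75))
(array([502.1,  45.4,  36.8,  37.3,  90. ]), (253, 204, 56, 54))
```

Call:
{"name": "play_rows", "arguments": {
  "motion": [
    [[-0.2,0.1,2.5,0,0,0],[-0.5,0.3,5,0,0,0],[-0.5,0.3,7.5,0,0,0],[-0.5,0.3,9.4,0,0,0],[-0.5,0.3,9.4,0,0,0]]
  ]
}}

```text
time: 11.8
tool_pos: [499.9, 46.3, 17.6]
tcp_rot: [180.0, -0.3, -179.9]
ft_force: [-0.6, 0.2, -1.0]
finger_gap: 85.4
grip_force: 0.0
```

Call:
{"name": "play_rows", "arguments": {
  "motion": [
    [[0,0,0,0,0,0],[0,0,0,0,0,0],[0,0,0,0,0,0],[0,0,0,0,0,0],[0,0,0,0,0,0]]
  ],
  "jaw": 0,
  "squeeze": 30
}}

```text
time: 12.3
tool_pos: [504.0, 45.0, 22.1]
tcp_rot: [180.0, 0.2, 180.0]
ft_force: [-1.9, 0.9, 6.1]
finger_gap: 43.2
grip_force: 30.1
```

Call:
{"name": "play_rows", "arguments": {
  "motion": [
    [[0,0,0,0,0,0],[0,0,0,0,0,0]]
  ]
}}

```text
time: 12.5
tool_pos: [504.0, 45.0, 22.1]
tcp_rot: [180.0, 0.2, 180.0]
ft_force: [-0.8, 1.2, 5.3]
finger_gap: 42.8
grip_force: 30.1
```

Call:
{"name": "play_rows", "arguments": {
  "motion": [
    [[0,0,-0.6,0,0,0],[0,0,-2.6,0,0,0],[0,0,-5.4,0,0,0],[0,0,-8,0,0,-3.4],[0,0,-10,0,0,-6.8]]
  ]
}}

```text
time: 13.0
tool_pos: [503.4, 44.7, 122.9]
tcp_rot: [-180.0, 0.1, -173.1]
ft_force: [1.1, -0.3, -1.5]
finger_gap: 43.0
grip_force: 30.8
```

```bash
python3 - <<'E'
from h import *
print(sensors.sense()["finger_gap"],go(558.8,282.1,118,186.8))
E
```

```text
43.0321604094861 (array([-8.35, 22.9 ,  0.5 ]), array([-0.02,  0.14,  0.1 ]))
```

Call:
{"name": "play_rows", "arguments": {
  "motion": [
    [[-1.6,4.5,0,0,0,0],[-3.3,9,0,0,0,0],[-4.9,13.5,0,0,0,0],[-6.5,18,0,0,0,0],[-8.4,22.9,0,0,0,0]]
  ]
}}

```text
time: 13.5
tool_pos: [558.6, 281.4, 121.1]
tcp_rot: [-180.0, 0.0, -173.2]
ft_force: [1.5, -0.1, -0.5]
finger_gap: 42.8
grip_force: 30.9
```

Call:
{"name": "play_rows", "arguments": {
  "motion": [
    [[0,0,1.5,0,0,0],[0,0,3,0,0,0],[0,0,4.5,0,0,0],[0,0,5.5,0,0,0],[0,0,6,0,0,0]]
  ]
}}

```text
time: 14.0
tool_pos: [557.3, 278.0, 58.4]
tcp_rot: [-180.0, -0.2, -173.3]
ft_force: [0.2, -1.3, -1.6]
finger_gap: 43.0
grip_force: 31.0
```

```bash
python3 - <<'E'
from h import *
print(sensors.sense()["finger_gap"],pose()[0],go(558.8,282.1,26,186.8))
E
```

```text
42.98082619464396 [557.344239   278.01123387  58.37338881] (array([-0.2 ,  0.39,  3.24]), array([-0.05, -0.16, -0.11]))
```

Call:
{"name": "play_rows", "arguments": {
  "motion": [
    [[-0.1,0.2,1.2,0,0,0],[-0.1,0.3,2.4,0,0,0],[-0.1,0.3,2.8,0,0,0],[-0.1,0.3,2.8,0,0,0],[-0.1,0.3,2.8,0,0,0]]
  ]
}}

```text
time: 14.5
tool_pos: [559.2, 282.8, 32.5]
tcp_rot: [180.0, 0.0, -173.2]
ft_force: [0.2, 0.2, 0.1]
finger_gap: 43.2
grip_force: 31.1
```

Call:
{"name": "play_rows", "arguments": {
  "motion": [
    [[0,0,0.1,0,0,0],[0,0,0.1,0,0,0]]
  ]
}}

```text
time: 14.7
tool_pos: [559.4, 282.9, 31.8]
tcp_rot: [180.0, 0.1, -173.2]
ft_force: [0.4, 0.4, -0.8]
finger_gap: 42.8
grip_force: 31.1
```

Good position. Contact is due at z ≈ 24, so I'll ease down.

Call:
{"name": "play_rows", "arguments": {
  "motion": [
    [[0,0,0.2,0,0,0],[0,0,0.4,0,0,0],[0,0,0.5,0,0,0],[0,0,0.5,0,0,0],[0,0,0.5,0,0,0]]
  ]
}}

```text
time: 15.2
tool_pos: [559.0, 282.7, 26.2]
tcp_rot: [-180.0, -0.0, -173.2]
ft_force: [0.5, -0.1, -1.3]
finger_gap: 42.9
grip_force: 31.1
```

Call:
{"name": "play_rows", "arguments": {
  "motion": [
    [[0,0,0.1,0,0,0],[0,0,0.15,0,0,0],[0,0,0.15,0,0,0]]
  ]
}}

```text
time: 15.5
tool_pos: [559.0, 282.7, 24.7]
tcp_rot: [-180.0, -0.0, -173.2]
ft_force: [0.3, -0.2, -0.2]
finger_gap: 43.2
grip_force: 31.1
```

Call:
{"name": "play_rows", "arguments": {
  "motion": [
    [[0,0,0.04,0,0,0],[0,0,0.08,0,0,0],[0,0,0.08,0,0,0]]
  ]
}}

```text
time: 15.8
tool_pos: [559.1, 282.7, 24.2]
tcp_rot: [-180.0, 0.0, -173.2]
ft_force: [-1.7, 0.1, 2.1]
finger_gap: 43.2
grip_force: 31.2
```

Call:
{"name": "play_rows", "arguments": {
  "motion": [
    [[0,0,0,0,0,0],[0,0,0,0,0,0],[0,0,0,0,0,0],[0,0,0,0,0,0]]
  ],
  "jaw": 0.8
}}

```text
time: 16.2
tool_pos: [559.1, 282.7, 24.0]
tcp_rot: [180.0, 0.0, -173.2]
ft_force: [0.7, -0.4, -0.2]
finger_gap: 68.1
grip_force: 0.0
```

Call:
{"name": "play_rows", "arguments": {
  "motion": [
    [[0,0,-2,0,0,0],[0,0,-5,0,0,0],[0,0,-8,0,0,0],[0,0,-11,0,0,0],[0,0,-13,0,0,0]]
  ]
}}

```text
time: 16.7
tool_pos: [560.0, 283.1, 156.9]
tcp_rot: [180.0, 0.2, -173.2]
ft_force: [1.0, 0.3, 0.3]
finger_gap: 68.3
grip_force: 0.0
```

Call:
{"name": "play_rows", "arguments": {
  "motion": [
    [[0.5,-4,0,0,0,8.5],[1,-8,0,0,0,17],[1.5,-12,0,0,0,25.5],[2,-16,0,0,0,34],[2.4,-20,0,0,0,42.5]]
  ],
  "jaw": 0.7
}}

```text
time: 17.2
tool_pos: [558.6, 79.8, 154.2]
tcp_rot: [180.0, 0.0, 143.9]
ft_force: [0.6, 0.3, -0.2]
finger_gap: 59.8
grip_force: 0.0
```

```bash
python3 - <<'E'
from h import *
print(pose()[0],go(561.5,-219.5,130,68.9))
E
```

```text
[558.56033198  79.80381019 154.15898468] (array([-17.85, -24.03,   2.42]), array([2.000e-02, 1.000e-02, 7.505e+01]))
```

Call:
{"name": "play_rows", "arguments": {
  "motion": [
    [[-2,-2.7,0,0,0,8.5],[-4,-5.4,0,0,0,17],[-6,-8,0,0,0,25.5],[-8,-10.7,0,0,0,34],[-10,-13.4,1,0,0,42.5]]
  ]
}}

```text
time: 17.7
tool_pos: [562.8, -87.5, 145.7]
tcp_rot: [179.8, 0.1, 101.4]
ft_force: [0.5, -1.0, 0.3]
finger_gap: 59.8
grip_force: 0.0
```

```bash
python3 - <<'E'
from h import *
print(pose()[0],go(561.5,-219.5,120,68.9))
E
```

```text
[562.79328047 -87.53576124 145.66697122] (array([-12.91,  -2.75,   2.58]), array([1.900e-01, 3.000e-02, 3.253e+01]))
```

Call:
{"name": "play_rows", "arguments": {
  "motion": [
    [[-3.2,-0.7,0.6,0,0,8.2],[-6.5,-1.4,1.2,0,0,16.4],[-9.7,-2,1.9,0,0,24.5],[-12.9,-2.7,2.6,0,0,32.5],[-12.9,-2.7,2.6,0,0,32.5]]
  ]
}}

```text
time: 18.2
tool_pos: [560.6, -221.3, 116.9]
tcp_rot: [-179.9, 0.1, 68.8]
ft_force: [-0.3, 0.1, 0.4]
finger_gap: 59.7
grip_force: 0.0
```

Call:
{"name": "play_rows", "arguments": {
  "motion": [
    [[0,0,0,0,0,0],[0,0,0,0,0,0]]
  ]
}}

```text
time: 18.4
tool_pos: [561.8, -216.9, 118.2]
tcp_rot: [180.0, -0.0, 69.4]
ft_force: [-0.4, -0.4, -0.5]
finger_gap: 60.4
grip_force: 0.0
```

```bash
python3 - <<'E'
from h import *
p,R=pose(); im,cal=snap('wrist'); cv2.imwrite('pics/w8.png',im); print(p,R.as_euler('xyz',degrees=True)[2],proj(cal,[561.5,-219.5,38]))
for v in (120,150,180): print(rect(im,cal,(170,150,390,300),38,v,cl=5))
print(go(561.5,-219.5,12,68.9))
im,cal=snap("top"); print(rect(im,cal,(363,190,398,219),38,100,cl=3))
E
```

```text
[ 561.82360988 -216.88435641  118.16804233] 69.39404919090958 [[279.95341335 224.17790155]]
(array([ 544.7, -219.1,  113.5,  102.1,   87.2]), (178, 150, 167, 138))
(array([ 554.3, -200.8,   79.4,   58.1,   64. ]), (221, 150, 89, 110))
(array([ 562.4, -216.4,   55.2,   23.4,   68.7]), (263, 181, 35, 76))
(array([-0.28,  0.05, 10.63]), array([ 0.02, -0.02,  0.51]))
(array([ 565.1, -194. ,    6.8,   11.5,   89.8]), (368, 200, 4, 6))
```

Call:
{"name": "play_rows", "arguments": {
  "motion": [
    [[0,0,3,0,0,0.5],[0,0,6,0,0,0.5],[0,0,9,0,0,0.5],[0,0,10.6,0,0,0.5],[0,0,10.6,0,0,0.5]]
  ]
}}

```text
time: 19.0
tool_pos: [559.7, -216.0, 9.3]
tcp_rot: [-179.7, -0.0, 68.9]
ft_force: [0.2, 0.3, -0.1]
finger_gap: 59.3
grip_force: 0.0
```

Call:
{"name": "play_rows", "arguments": {
  "motion": [
    [[0,0,0,0,0,0],[0,0,0,0,0,0],[0,0,0,0,0,0]]
  ]
}}

```text
time: 19.3
tool_pos: [563.1, -218.3, 14.1]
tcp_rot: [179.8, 0.0, 68.8]
ft_force: [1.7, -0.3, 0.1]
finger_gap: 59.8
grip_force: 0.0
```

Call:
{"name": "play_rows", "arguments": {
  "motion": [
    [[0,0,0,0,0,0],[0,0,0,0,0,0],[0,0,0,0,0,0],[0,0,0,0,0,0],[0,0,0,0,0,0]]
  ],
  "jaw": 0,
  "squeeze": 30
}}

```text
time: 19.8
tool_pos: [562.1, -217.9, 12.6]
tcp_rot: [180.0, 0.0, 68.8]
ft_force: [-0.7, -0.1, 5.4]
finger_gap: 23.1
grip_force: 30.5
```

Call:
{"name": "play_rows", "arguments": {
  "motion": [
    [[0,0,0,0,0,0],[0,0,0,0,0,0]]
  ]
}}

```text
time: 20.0
tool_pos: [562.0, -217.9, 12.6]
tcp_rot: [180.0, 0.0, 68.8]
ft_force: [-1.6, 0.5, 5.8]
finger_gap: 24.0
grip_force: 30.5
```

Call:
{"name": "play_rows", "arguments": {
  "motion": [
    [[0,0,-0.6,0,0,0],[0,0,-3,0,0,-6],[0,0,-6.5,0,0,-13],[0,0,-10,0,0,-20.5],[0,0,-13,0,0,-28]]
  ]
}}

```text
time: 20.5
tool_pos: [561.6, -217.6, 143.7]
tcp_rot: [180.0, 0.0, 97.1]
ft_force: [-0.2, 1.1, -0.8]
finger_gap: 23.5
grip_force: 29.7
```

```bash
python3 - <<'E'
from h import *
print(sensors.sense()["finger_gap"],pose()[0],go(490.5,275.5,130,96.8))
E
```

```text
23.45541721073163 [ 561.62176508 -217.61132189  143.72221035] (array([49.81, -0.97,  1.37]), array([0.01, 0.01, 0.29]))
```

Call:
{"name": "play_rows", "arguments": {
  "motion": [
    [[4.2,-0.1,0,0,0,0],[8.4,-0.2,0,0,0,0],[12.6,-0.3,0,0,0,0],[16.8,-0.4,0,0,0,0],[21,-0.4,0,0,0,0]]
  ]
}}

```text
time: 21.0
tool_pos: [532.0, -8.1, 141.9]
tcp_rot: [-180.0, -0.0, 96.8]
ft_force: [1.0, -0.2, -0.4]
finger_gap: 23.4
grip_force: 29.7
```

Call:
{"name": "play_rows", "arguments": {
  "motion": [
    [[4.2,-0.1,0,0,0,0],[8.4,-0.2,0,0,0,0],[12.6,-0.3,0,0,0,0],[16.8,-0.4,0,0,0,0],[21,-0.4,0,0,0,0]]
  ]
}}

```text
time: 21.5
tool_pos: [503.3, 200.0, 142.0]
tcp_rot: [-180.0, 0.0, 96.8]
ft_force: [1.1, 0.2, -0.4]
finger_gap: 23.3
grip_force: 29.7
```

Call:
{"name": "play_rows", "arguments": {
  "motion": [
    [[4.2,-0.1,0,0,0,0],[7.8,-0.1,0,0,0,0],[7.8,-0.1,0,0,0,0],[7.8,-0.1,0,0,0,0],[7.8,-0.1,0,0,0,0]]
  ]
}}

```text
time: 22.0
tool_pos: [493.8, 275.0, 141.7]
tcp_rot: [-180.0, 0.0, 96.8]
ft_force: [-0.4, 0.4, -1.1]
finger_gap: 23.3
grip_force: 29.7
```

```bash
python3 - <<'E'
from h import *
p,R=pose(); im,cal=snap('wrist'); print(p,R.as_euler('xyz',degrees=True)[2],go(490.5,275.5,60,96.8)); overlay(im,cal,'pics/w9.png')
im,cal=snap('wrist'); np.savez('w9.npz',im=im,K=cal[0],R=cal[1],c=cal[2])
print("pred sink",proj(cal,[423.5,266.6,50]),"cap",proj(cal,[557,282.5,50]))
E
```

```text
[493.84747342 275.04504423 141.73304914] 96.76584366149724 (array([ 0.12, -0.34,  8.18]), array([-0.03,  0.03, -0.08]))
pred sink [[182.07377634 215.82492278]] cap [[363.7700149  215.53081033]]
```

View pics/w9.png

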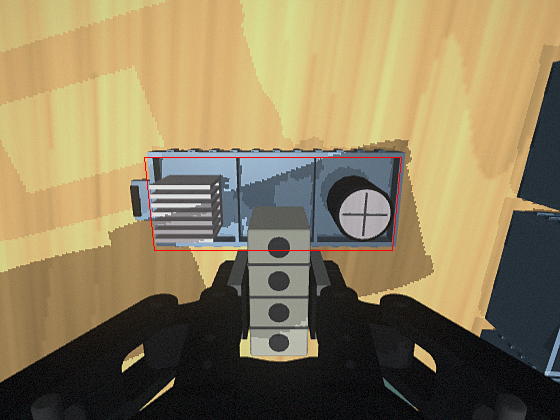

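The sink top is at about (184,209) and the cap top at (365,215), against predictions of (182,216) and (364,216), so wrist and TCP agree here. The rim sits about 3 px up and 3 px right of my overlay, so I'll refine the housing pose numerically.

```bash
python3 - <<'E'
from h import *
d=np.load('w9.npz'); im=d['im']; cal=(d['K'],d['R'],d['c'])
b,g,rr=[im[:,:,i].astype(int) for i in range(3)]; m=((b-rr>10)&(b>=g))
def loc(uv):  # to housing frame about assumed centre (x along 6.8 deg)
    return (ray(cal,uv,18)[:,:2]-HC)@HB
rt=[(np.flatnonzero(m[v,330:420]).max()+330.5,v) for v in range(165,240,5)]; print("far end x",loc(rt)[:,0].round(1))
lf=[(np.flatnonzero(m[v,135:240]).min()+134.5,v) for v in list(range(158,178,3))+list(range(222,246,3))]; print("tab end x",loc(lf)[:,0].round(1))
bt=[(u,np.flatnonzero(m[200:270,u]).max()+200.5) for u in list(range(165,225,8))+list(range(335,395,8))]; print("near y",loc(bt)[:,1].round(1))
tp=[(u,np.flatnonzero(m[130:200,u]).min()+129.5) for u in range(165,395,15)]; print("far y",loc(tp)[:,1].round(1))
E
```

```text
far end x [105.1 104.7 105.1 104.7 105.1 104.6 105.1 104.6 105.  104.6 105.  104.6
 105.  104.6 105. ]
tab end x [-100.8 -101.1 -101.3 -100.8 -101.  -101.3 -101.6  -43.2 -100.9  -46.
  -47.  -101.7  -49.8  -50.8 -101.7]
near y [-35.3 -35.3 -36.2 -35.3 -36.3 -35.4 -35.4 -35.4 -36.5 -35.6 -36.5 -35.6
 -35.6 -36.6 -35.7 -35.7]
far y [45.5 45.5 44.7 46.3 45.5 44.7 47.  44.6 44.6 46.1 46.9 44.5 44.5 46.1
 44.5 44.5]
```

Call:
{"name": "play_rows", "arguments": {
  "motion": [
    [[0.3,-0.2,2.5,0,0,0],[0.3,-0.2,5,0,0,0],[0.3,-0.2,7,0,0,0],[0.3,-0.2,7,0,0,0],[0.3,-0.2,7,0,0,0]]
  ]
}}

```text
time: 22.6
tool_pos: [491.7, 277.7, 72.2]
tcp_rot: [-180.0, 0.0, 96.7]
ft_force: [1.1, 0.2, -0.4]
finger_gap: 23.5
grip_force: 29.7
```

Call:
{"name": "play_rows", "arguments": {
  "motion": [
    [[0,0,0,0,0,0],[0,0,0,0,0,0]]
  ]
}}

```text
time: 22.8
tool_pos: [492.8, 278.8, 73.7]
tcp_rot: [179.9, -0.0, 96.8]
ft_force: [0.6, -0.4, -0.7]
finger_gap: 23.3
grip_force: 29.7
```

```bash
sed -i 's/^HC=np.array(\[490.3,274.0\])/HC=np.array([491.5,278.0])/' h.py; python3 - <<'E'
from h import *
print(HC,pose()[0],go(491.5,278,18,96.8))
E
```

```text
[491.5 278. ] [492.78890344 278.80136306  73.71994403] (array([-0.07, -0.15,  5.57]), array([ 0.15, -0.05, -0.04]))
```

Call:
{"name": "play_rows", "arguments": {
  "motion": [
    [[-0.1,-0.1,1.5,0,0,0],[-0.1,-0.1,3,0,0,0],[-0.1,-0.1,4.5,0,0,0],[-0.1,-0.1,5.2,0,0,0],[-0.1,-0.1,5.4,0,0,0]]
  ]
}}

```text
time: 23.3
tool_pos: [489.2, 276.8, 15.7]
tcp_rot: [-179.8, 0.1, 96.8]
ft_force: [0.0, 0.2, -0.2]
finger_gap: 23.4
grip_force: 29.7
```

Call:
{"name": "play_rows", "arguments": {
  "motion": [
    [[0,0,0,0,0,0],[0,0,0,0,0,0],[0,0,0,0,0,0]]
  ]
}}

```text
time: 23.6
tool_pos: [491.4, 277.7, 18.8]
tcp_rot: [179.9, -0.0, 96.8]
ft_force: [1.5, 0.4, -0.3]
finger_gap: 23.3
grip_force: 29.7
```

Call:
{"name": "play_rows", "arguments": {
  "motion": [
    [[0,0,0.1,0,0,0],[0,0,0.2,0,0,0],[0,0,0.25,0,0,0],[0,0,0.25,0,0,0],[0,0,0.25,0,0,0]]
  ]
}}

```text
time: 24.1
tool_pos: [490.7, 277.4, 15.5]
tcp_rot: [-180.0, 0.0, 96.8]
ft_force: [0.1, -0.3, -0.6]
finger_gap: 23.6
grip_force: 29.7
```

Call:
{"name": "play_rows", "arguments": {
  "motion": [
    [[0,0,0.05,0,0,0],[0,0,0.1,0,0,0],[0,0,0.1,0,0,0],[0,0,0.1,0,0,0]]
  ]
}}

```text
time: 24.5
tool_pos: [490.8, 277.4, 14.6]
tcp_rot: [180.0, 0.0, 96.8]
ft_force: [-0.6, 0.9, 0.7]
finger_gap: 23.6
grip_force: 29.8
```

Call:
{"name": "play_rows", "arguments": {
  "motion": [
    [[0,0,0.06,0,0,0],[0,0,0.06,0,0,0],[0,0,0.06,0,0,0]]
  ]
}}

```text
time: 24.8
tool_pos: [490.8, 277.5, 14.6]
tcp_rot: [180.0, 0.0, 96.8]
ft_force: [-2.0, -1.3, 6.9]
finger_gap: 23.2
grip_force: 30.7
```

Call:
{"name": "play_rows", "arguments": {
  "motion": [
    [[0,0,0,0,0,0],[0,0,0,0,0,0],[0,0,0,0,0,0],[0,0,0,0,0,0]]
  ],
  "jaw": 0.4
}}

```text
time: 25.2
tool_pos: [490.6, 277.3, 13.7]
tcp_rot: [-180.0, 0.0, 96.8]
ft_force: [1.1, 1.5, 0.4]
finger_gap: 34.1
grip_force: 0.0
```

Call:
{"name": "play_rows", "arguments": {
  "motion": [
    [[0,0,-1,0,0,0],[0,0,-3,0,0,0],[0,0,-6,0,0,0],[0,0,-10,0,0,0],[0,0,-14,0,0,0]]
  ]
}}

```text
time: 25.7
tool_pos: [490.3, 277.2, 155.6]
tcp_rot: [-180.0, 0.0, 96.8]
ft_force: [0.8, 0.7, -0.2]
finger_gap: 34.3
grip_force: 0.0
```

Call:
{"name": "play_rows", "arguments": {
  "motion": [
    [[0,0,0,0,0,0],[0,0,0,0,0,0],[0,0,0,0,0,0]]
  ]
}}

```text
time: 26.0
tool_pos: [490.1, 277.1, 153.2]
tcp_rot: [-179.9, 0.0, 96.8]
ft_force: [-0.3, -0.0, -1.0]
finger_gap: 34.3
grip_force: 0.0
```

```bash
python3 - <<'E'
from h import *
p,R=pose(); im,cal=snap('wrist'); np.savez('w10.npz',im=im,K=cal[0],R=cal[1],c=cal[2]); print(p,R.as_euler('xyz',degrees=True)[2])
a=overlay(im.copy(),cal,'pics/w10.png'); print(a)
for nm,X in(("sink",[423.5,266.6,50]),("cap",[557,282.5,50]),("term",[490.8,277.4,40])): print(nm,proj(cal,X)[0].round(1))
im2=cv2.imread('pics/w10.png')
for X in([423.5,266.6,50],[557,282.5,50],[490.8,277.4,40]): cv2.drawMarker(im2,tuple(int(round(k)) for k in proj(cal,X)[0]),(0,0,255),0,8)
x0,x1=min(q[0] for q in a)-30,max(q[0] for q in a)+30; y0,y1=min(q[1] for q in a)-30,max(q[1] for q in a)+50
c=im2[y0:y1,x0:x1]; f=min(780/c.shape[1],580/c.shape[0]); cv2.imwrite('pics/w10c.png',cv2.resize(c,None,fx=f,fy=f)); print(x0,y0,f)
E
```

```text
[490.1323797  277.14270086 153.15753583] 96.78176576718487
[[165, 244], [394, 244], [403, 154], [156, 154]]
sink [191.2 215.2]
cap [364.6 215.1]
term [279.  208.4]
126 124 2.54071661237785
```

View pics/w10c.png

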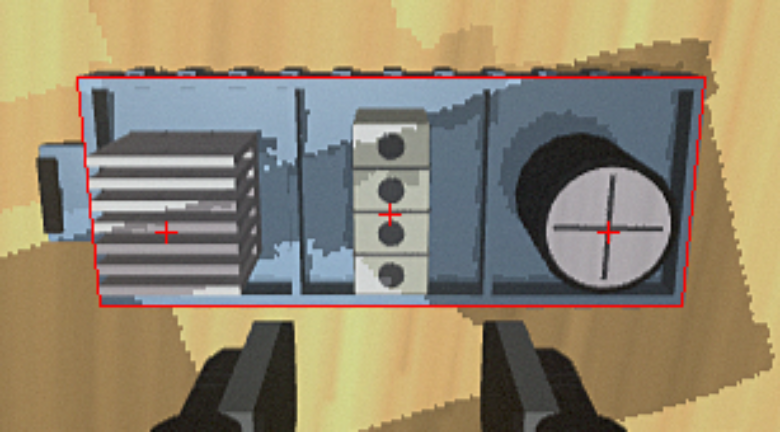

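All three parts stand upright in their compartments. The overlay at HC (491.5,278), 6.8° matches the rim exactly, with the sink at (167,225), the terminal at (390,210) and the cap at (610,228). Now the plate.

Call:
{"name": "play_rows", "arguments": {
  "motion": [
    [[-2.7,1,-0.5,0,0,-8],[-5.4,2,-0.5,0,0,-16],[-8,3,-0.5,0,0,-24],[-10.7,4,-0.5,0,0,-32],[-13.4,5,-0.5,0,0,-40]]
  ],
  "jaw": 0.7
}}

```text
time: 26.55
tool_pos: [555.5, 149.1, 157.0]
tcp_rot: [-179.9, -0.1, 137.1]
ft_force: [0.3, 1.0, -1.0]
finger_gap: 59.9
grip_force: 0.0
```

```bash
python3 - <<'E'
from h import *
print(pose()[0],go(622.5,22.5,140,174.6))
E
```

```text
[555.49286937 149.05569912 157.02126301] (array([-13.52,  -4.71,   1.69]), array([ -0.1 ,  -0.15, -37.48]))
```

Call:
{"name": "play_rows", "arguments": {
  "motion": [
    [[-2.7,-0.9,0.3,0,0,-7.5],[-5.4,-1.9,0.6,0,0,-15],[-8.1,-2.8,1,0,0,-22.5],[-10.8,-3.7,1.3,0,0,-30],[-13.5,-4.7,1.7,0,0,-37.5]]
  ]
}}

```text
time: 27.05
tool_pos: [621.8, 22.5, 139.8]
tcp_rot: [-180.0, -0.2, 174.6]
ft_force: [-0.2, -0.8, 0.5]
finger_gap: 60.2
grip_force: 0.0
```

Call:
{"name": "play_rows", "arguments": {
  "motion": [
    [[0,0,0,0,0,0],[0,0,0,0,0,0],[0,0,0,0,0,0]]
  ]
}}

```text
time: 27.35
tool_pos: [621.6, 24.3, 140.9]
tcp_rot: [180.0, -0.1, 174.2]
ft_force: [0.2, -0.1, 0.1]
finger_gap: 60.0
grip_force: 0.0
```

```bash
python3 - <<'E'
from h import *
p,R=pose(); im,cal=snap('wrist'); np.savez('w11.npz',im=im,K=cal[0],R=cal[1],c=cal[2]); print(p,R.as_euler('xyz',degrees=True)[2])
q=proj(cal,[[535.7,5.4,6],[540,57.3,6],[710.1,43.1,6],[704.6,-12.8,6],[622.5,23,28]]); print(q.round().tolist())
x0,x1=int(q[:4,0].min())-25,int(q[:4,0].max())+25; y0=int(q[:4,1].min())-15; 
for v in(110,130,150): print(rect(im,cal,(x0,y0,x1,min(419,int(q[:4,1].max())+15)),6,v,cl=5))
a=im[max(0,y0):420,max(0,x0-20):x1+20]; f=min(780/a.shape[1],580/a.shape[0]); cv2.imwrite('pics/w11c.png',cv2.resize(a,None,fx=f,fy=f)); print(x0-20,y0,f)
E
```

```text
[621.56054778  24.26210779 140.91264191] 174.20493271541062
[[242.0, 99.0], [307.0, 97.0], [306.0, 290.0], [246.0, 290.0], [275.0, 208.0]]
(array([621.4,  15. ,  87.7, 168.2,  84.1]), (216, 99, 101, 191))
(array([621.4,  15. ,  87.7, 168.2,  84.1]), (216, 99, 101, 191))
(array([596.1,  24.2,  55.4, 115.8,  84. ]), (239, 99, 69, 138))
196 82 1.7159763313609468
```

Call:
{"name": "play_rows", "arguments": {
  "motion": [
    [[-0.1,-0.3,2.8,0,0,0.2],[-0.1,-0.3,5.6,0,0,0.2],[-0.1,-0.3,8.4,0,0,0.2],[-0.1,-0.3,10.5,0,0,0.2],[-0.1,-0.3,11,0,0,0.2]]
  ]
}}

```text
time: 27.9
tool_pos: [620.3, 21.6, 28.6]
tcp_rot: [-180.0, -0.3, 174.1]
ft_force: [-0.1, -0.1, -0.7]
finger_gap: 59.7
grip_force: 0.0
```

Call:
{"name": "play_rows", "arguments": {
  "motion": [
    [[0,0,0,0,0,0],[0,0,0,0,0,0],[0,0,0,0,0,0],[0,0,0,0,0,0]]
  ]
}}

```text
time: 28.3
tool_pos: [624.2, 20.5, 33.5]
tcp_rot: [180.0, 0.1, 174.1]
ft_force: [-0.3, 0.1, 0.9]
finger_gap: 59.6
grip_force: 0.0
```

```bash
python3 - <<'E'
from h import *
p,R=pose(); im,cal=snap('wrist'); print(p,go(622.5,21.5,9.5,174))
q=proj(cal,[[597.6,24.2,28],[622.5,21.5,28],[597.6,24.2,4]]); print(q.round().tolist())
u,v=q[0].round().astype(int)
g=cv2.cvtColor(im,cv2.COLOR_BGR2GRAY); print(g[v+6:v+20:4,u-50:u+51:4])
print(g[v-40:v+40:3,u])
E
```

```text
[624.22176672  20.45848289  33.50477486] (array([0.16, 0.09, 2.37]), array([0.01, 0.12, 0.08]))
[[277.0, 209.0], [277.0, 259.0], [277.0, 197.0]]
[[235 235 232 233 234 233 228 231 227 250 163 161 163 168 162 168 235 234
  235 234 231 232 232 234 236 245]
 [237 233 230 230 232 232 226 230 228 249 163 157 162 160 162 166 232 233
  235 234 231 235 231 232 236 240]
 [236 233 231 232 233 232 229 228 228 253 159 165 161 161 162 167 235 232
  235 233 231 232 231 231 237 234]
 [237 231 230 232 231 234 230 232 240 255 165 158 160 159 159 164 246 243
  235 233 230 234 230 232 235 222]]
[235 236 234 235 233 233 235 234 234 235 114  87  88  76 165 166 165 160
 160 161 157 159  96 100 100  99  97]
```

Call:
{"name": "play_rows", "arguments": {
  "motion": [
    [[0.1,0.1,0.6,0,0,0],[0.1,0.1,1.2,0,0,0],[0.1,0.1,1.7,0,0,0],[0.1,0.1,2.1,0,0,0],[0.1,0.1,2.1,0,0,0]]
  ]
}}

```text
time: 28.85
tool_pos: [621.3, 21.6, 9.6]
tcp_rot: [-180.0, -0.1, 174.1]
ft_force: [-0.1, 0.5, 0.0]
finger_gap: 59.8
grip_force: 0.0
```

Call:
{"name": "play_rows", "arguments": {
  "motion": [
    [[0,0,0,0,0,0],[0,0,0,0,0,0],[0,0,0,0,0,0],[0,0,0,0,0,0]]
  ]
}}

```text
time: 29.25
tool_pos: [622.4, 21.5, 11.2]
tcp_rot: [180.0, 0.0, 174.1]
ft_force: [-0.8, 0.0, 0.3]
finger_gap: 60.0
grip_force: 0.0
```

Call:
{"name": "play_rows", "arguments": {
  "motion": [
    [[0,0,0.1,0,0,0],[0,0,0.2,0,0,0],[0,0,0.2,0,0,0],[0,0,0.2,0,0,0]]
  ]
}}

```text
time: 29.65
tool_pos: [622.1, 21.6, 8.8]
tcp_rot: [-180.0, -0.0, 174.1]
ft_force: [-0.4, -0.1, -0.0]
finger_gap: 60.0
grip_force: 0.0
```

Call:
{"name": "play_rows", "arguments": {
  "motion": [
    [[0,0,0,0,0,0],[0,0,0,0,0,0],[0,0,0,0,0,0],[0,0,0,0,0,0],[0,0,0,0,0,0]]
  ],
  "jaw": 0,
  "squeeze": 50
}}

```text
time: 30.15
tool_pos: [622.4, 21.5, 9.1]
tcp_rot: [180.0, 0.0, 174.1]
ft_force: [0.3, 0.4, 1.6]
finger_gap: 10.6
grip_force: 49.8
```

Call:
{"name": "play_rows", "arguments": {
  "motion": [
    [[0,0,0,0,0,0],[0,0,0,0,0,0],[0,0,0,0,0,0]]
  ]
}}

```text
time: 30.45
tool_pos: [622.4, 21.6, 9.1]
tcp_rot: [180.0, 0.0, 174.1]
ft_force: [-0.4, -0.3, 2.7]
finger_gap: 10.8
grip_force: 49.8
```

Call:
{"name": "play_rows", "arguments": {
  "motion": [
    [[0,0,-0.5,0,0,0],[0,0,-2,0,0,0],[0,0,-4.5,0,0,0],[0,0,-8,0,0,-6],[0,0,-12,0,0,-12.7]]
  ]
}}

```text
time: 30.95
tool_pos: [621.0, 21.6, 129.7]
tcp_rot: [180.0, -0.1, -173.0]
ft_force: [0.7, 1.1, -1.5]
finger_gap: 10.9
grip_force: 49.3
```

```bash
python3 - <<'E'
from h import *
print(sensors.sense()["finger_gap"],pose()[0],go(491,278,130,186.8))
E
```

```text
10.90637517106909 [621.04402149  21.61839043 129.72208632] (array([9.770e+00, 2.704e+01, 1.000e-02]), array([ 0.02, -0.13,  0.22]))
```

Call:
{"name": "play_rows", "arguments": {
  "motion": [
    [[0.7,2,0,0,0,0],[1.8,5,0,0,0,0],[2.9,8,0,0,0,0],[4,11,0,0,0,0],[5.1,14,0,0,0,0]]
  ]
}}

```text
time: 31.45
tool_pos: [554.4, 155.6, 130.1]
tcp_rot: [180.0, 0.0, -173.2]
ft_force: [0.6, 0.6, -2.1]
finger_gap: 10.6
grip_force: 49.4
```

Call:
{"name": "play_rows", "arguments": {
  "motion": [
    [[1.1,3,0,0,0,0],[2.2,6,0,0,0,0],[3.2,9,0,0,0,0],[4,11.5,0,0,0,0],[4.7,13,0,0,0,0]]
  ]
}}

```text
time: 31.95
tool_pos: [492.2, 279.8, 130.0]
tcp_rot: [180.0, 0.0, -173.1]
ft_force: [-0.6, 0.1, -0.9]
finger_gap: 10.5
grip_force: 49.4
```

Call:
{"name": "play_rows", "arguments": {
  "motion": [
    [[0,0,0,0,0,0],[0,0,0,0,0,0],[0,0,0,0,0,0],[0,0,0,0,0,0]]
  ]
}}

```text
time: 32.35
tool_pos: [493.5, 277.2, 128.9]
tcp_rot: [-180.0, 0.0, -173.3]
ft_force: [-0.2, -0.3, -1.7]
finger_gap: 10.6
grip_force: 49.4
```

```bash
python3 - <<'E'
from h import *
print(pose()[0],go(491,278,72,186.8))
E
```

```text
[493.51452786 277.15893693 128.94603271] (array([0.24, 0.11, 5.69]), array([-0.01,  0.  , -0.09]))
```

Call:
{"name": "play_rows", "arguments": {
  "motion": [
    [[0.1,0.1,1,0,0,0],[0.2,0.1,2.4,0,0,0],[0.2,0.1,3.8,0,0,0],[0.2,0.1,5,0,0,0],[0.2,0.1,5.6,0,0,0]]
  ]
}}

```text
time: 32.85
tool_pos: [489.5, 278.2, 70.2]
tcp_rot: [-179.9, -0.2, -173.2]
ft_force: [-0.2, 0.2, -1.7]
finger_gap: 10.8
grip_force: 49.4
```

Call:
{"name": "play_rows", "arguments": {
  "motion": [
    [[0,0,0,0,0,0],[0,0,0,0,0,0],[0,0,0,0,0,0],[0,0,0,0,0,0]]
  ]
}}

```text
time: 33.25
tool_pos: [491.5, 279.2, 73.7]
tcp_rot: [180.0, 0.1, -173.2]
ft_force: [0.2, 0.3, -1.2]
finger_gap: 10.6
grip_force: 49.4
```

```bash
python3 - <<'E'
from h import *
p,R=pose();print(p,go(491,278,60,186.8),R.as_euler('xyz',degrees=True))
im,cal=snap('wrist')
# plate near (tab) end: expected corners at underside z ~ p[2]-7.1+4
z=p[2]-7.1+4
P=np.array([(sx*85,sy*28) for sx,sy in((-1,-1),(-1,1),(0,-1),(0,1))])@HB.T+p[:2]
print(proj(cal,np.c_[P,np.full(4,z)]).round(1).tolist(), proj(cal,np.c_[np.array([(-103,-40),(-103,40)])@HB.T+HC,[18,18]]).round(1).tolist())
cv2.imwrite('pics/w12.png',im)
E
```

```text
[491.46224489 279.15721291  73.71903761] (array([ 0.06, -0.11,  1.37]), array([ 0.03,  0.08, -0.02])) [ 1.79973759e+02  7.87376381e-02 -1.73216917e+02]
[[206.6, 73.8], [342.6, 73.7], [216.9, 263.9], [333.5, 263.8]] [[200.6, 51.1], [346.0, 51.1]]
```

View pics/w12.png

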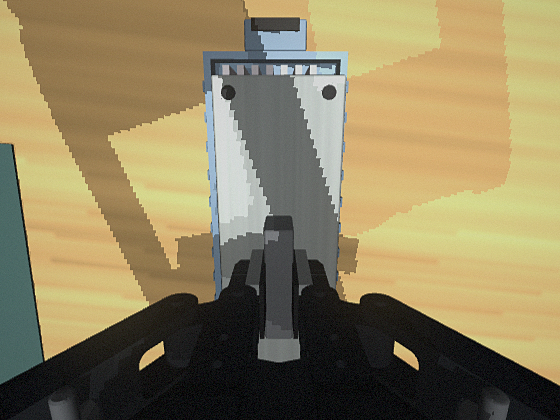

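The plate's tab end is at row 75, cols 211–346, and the rim is at cols 204–348. It is aligned to within about 1.5 mm laterally. I'll correct that and ease down, with contact expected at z ≈ 57.

Call:
{"name": "play_rows", "arguments": {
  "motion": [
    [[0,-0.1,0.3,0,0,0],[0.05,-0.15,0.6,0,0,0],[0.05,-0.15,0.9,0,0,0],[0.05,-0.15,1.1,0,0,0],[0.05,-0.15,1.2,0,0,0]]
  ]
}}

```text
time: 33.8
tool_pos: [490.3, 277.2, 60.4]
tcp_rot: [-180.0, -0.0, -173.2]
ft_force: [-0.1, -1.0, -1.6]
finger_gap: 11.2
grip_force: 49.4
```

Call:
{"name": "play_rows", "arguments": {
  "motion": [
    [[0,0,0,0,0,0],[0,0,0,0,0,0],[0,0,0,0,0,0],[0,0,0,0,0,0]]
  ]
}}

```text
time: 34.2
tool_pos: [490.7, 277.4, 61.0]
tcp_rot: [180.0, 0.0, -173.2]
ft_force: [0.3, 0.9, -0.9]
finger_gap: 10.8
grip_force: 49.4
```

Call:
{"name": "play_rows", "arguments": {
  "motion": [
    [[0,0,0.1,0,0,0],[0,0,0.2,0,0,0],[0,0,0.25,0,0,0],[0,0,0.25,0,0,0],[0,0,0.25,0,0,0]]
  ]
}}

```text
time: 34.7
tool_pos: [490.5, 277.3, 58.3]
tcp_rot: [-180.0, -0.0, -173.2]
ft_force: [-0.4, -0.1, -1.8]
finger_gap: 10.6
grip_force: 49.4
```

Call:
{"name": "play_rows", "arguments": {
  "motion": [
    [[-0.05,0.03,0.05,0,0,0],[-0.05,0.03,0.1,0,0,0],[-0.05,0.03,0.1,0,0,0],[-0.05,0.03,0.1,0,0,0]]
  ]
}}

```text
time: 35.1
tool_pos: [491.0, 277.6, 57.3]
tcp_rot: [-180.0, -0.0, -173.2]
ft_force: [0.0, 0.1, -1.3]
finger_gap: 10.7
grip_force: 49.3
```

Call:
{"name": "play_rows", "arguments": {
  "motion": [
    [[0,0,0.04,0,0,0],[0,0,0.04,0,0,0],[0,0,0.04,0,0,0]]
  ]
}}

```text
time: 35.4
tool_pos: [491.1, 277.7, 57.1]
tcp_rot: [180.0, 0.0, -173.2]
ft_force: [0.5, -0.5, 0.4]
finger_gap: 11.0
grip_force: 49.5
```

Call:
{"name": "play_rows", "arguments": {
  "motion": [
    [[0,0,0.04,0,0,0],[0,0,0.04,0,0,0],[0,0,0.04,0,0,0]]
  ]
}}

```text
time: 35.7
tool_pos: [491.1, 277.7, 57.1]
tcp_rot: [180.0, 0.0, -173.2]
ft_force: [-2.9, -1.4, 5.5]
finger_gap: 10.7
grip_force: 50.2
```

Call:
{"name": "play_rows", "arguments": {
  "motion": [
    [[0,0,0,0,0,0],[0,0,0,0,0,0],[0,0,0,0,0,0],[0,0,0,0,0,0],[0,0,0,0,0,0]]
  ],
  "jaw": 0.6
}}

```text
time: 36.2
tool_pos: [491.0, 277.6, 56.5]
tcp_rot: [-180.0, -0.0, -173.2]
ft_force: [0.1, 0.6, 0.5]
finger_gap: 51.5
grip_force: 0.0
```

Call:
{"name": "play_rows", "arguments": {
  "motion": [
    [[0,0,-1,0,0,0],[0,0,-3,0,0,0],[0,0,-6,0,0,0],[0,0,-10,0,0,0],[0,0,-14,0,0,0]]
  ]
}}

```text
time: 36.7
tool_pos: [490.6, 277.5, 198.4]
tcp_rot: [-180.0, -0.0, -173.2]
ft_force: [1.8, 0.5, 0.2]
finger_gap: 50.9
grip_force: 0.0
```

Call:
{"name": "play_rows", "arguments": {
  "motion": [
    [[3,0,0,0,0,0],[6,0,0,0,0,0],[9,0,0,0,0,0],[9,0,0,0,0,0],[9,0,0,0,0,0]]
  ]
}}

```text
time: 37.2
tool_pos: [401.7, 267.2, 197.6]
tcp_rot: [180.0, 0.1, -173.2]
ft_force: [0.3, 0.8, 0.3]
finger_gap: 51.5
grip_force: 0.0
```

```bash
python3 - <<'E'
from h import *
p,R=pose(); im,cal=snap('wrist'); cv2.imwrite('pics/w13.png',im); print(p)
P=np.array([(-85,-28),(85,-28),(85,28),(-85,28)])@HB.T+HC
q=proj(cal,np.c_[P,np.full(4,54)]); print("pred plate",q.round(1).tolist()); print("pred rim",proj(cal,np.c_[np.array([(-103,-40),(103,-40),(103,40),(-103,40)])@HB.T+HC,np.full(4,18)]).round(1).tolist())
hsv=cv2.cvtColor(im,cv2.COLOR_BGR2HSV)
for v in(100,140,170):
    m=((hsv[:,:,1]<40)&(hsv[:,:,2]>v)).astype(np.uint8); m[:int(q[:,1].min())-12]=0; m[:,:int(q[:,0].min())-12]=0; m[:,int(q[:,0].max())+12:]=0; m[int(q[:,1].max())+12:]=0
    m=cv2.morphologyEx(m,cv2.MORPH_CLOSE,np.ones((7,7))); c=max(cv2.findContours(m,0,1)[0],key=cv2.contourArea)
    W=ray(cal,c[:,0],54)[:,:2]; L=((W-HC)@HB).astype(np.float32); print(v,cv2.minAreaRect(L),L.min(0),L.max(0))
m=im[:,:,0].astype(int)-im[:,:,2]>12
for v in (120,150,180,210,240):
    w=np.flatnonzero(m[v,200:360])+200; print(v,w.min(),w.max(),end=';')
ims,cs=snap('side'); u=proj(cs,[*HC,54])[0].astype(int); 
a=cv2.resize(ims[u[1]-60:u[1]+60,u[0]-70:u[0]+90],None,fx=2.4,fy=2.4); b=im[60:348]
b=cv2.resize(im,(384,288)); cv2.imwrite('pics/fin.png',np.hstack([a,b]))
E
```

```text
[401.69102235 267.24687161 197.62070376]
pred plate [[245.2, 203.1], [249.6, 362.9], [303.9, 362.9], [307.8, 203.1]]
pred rim [[236.0, 176.4], [242.1, 353.8], [311.6, 353.8], [317.3, 176.4]]
100 ((-6.694297790527344, 5.417783737182617), (178.7940216064453, 63.63136672973633), 0.039530154317617416) [-96.075676 -26.450743] [82.70134 37.26897]
140 ((52.232147216796875, 2.3504981994628906), (61.19416046142578, 61.58435821533203), 7.866785526275635) [ 17.708483 -26.078375] [82.69888  36.073906]
170 ((50.48439025878906, 1.7316303253173828), (64.51516723632812, 55.18751525878906), 1.0900893211364746) [ 17.708483 -25.845228] [82.697655 28.961504]Traceback (most recent call last):
  File "<stdin>", line 12, in <module>
    return umr_minimum(a, axis, None, out, keepdims, initial, where)
ValueError: zero-size array to reduction operation minimum which has no identity
```

Call:
{"name": "play_rows", "arguments": {
  "motion": [
    [[0,-4,-1,0,0,0],[0,-8,-2,0,0,0],[0,-12,-2,0,0,0],[0,-16,-2,0,0,0],[0,-20,-2,0,0,0]]
  ]
}}

```text
time: 37.75
tool_pos: [426.2, 66.6, 217.3]
tcp_rot: [-180.0, 0.1, -173.2]
ft_force: [1.1, -0.1, -0.3]
finger_gap: 51.3
grip_force: 0.0
```

Call:
{"name": "play_rows", "arguments": {
  "motion": [
    [[0,0,0,0,0,0],[0,0,0,0,0,0],[0,0,0,0,0,0]]
  ]
}}

```text
time: 38.05
tool_pos: [425.7, 68.9, 216.8]
tcp_rot: [180.0, 0.0, -173.2]
ft_force: [0.5, 1.3, -0.5]
finger_gap: 51.1
grip_force: 0.0
```

```bash
python3 - <<'E'
from h import *
im,cal=snap('top')
for s,v in((50,60),(50,90),(40,110)): print(v,rect(im,cal,(145,185,190,280),54,v,s=s,cl=5))
b,g,rr=[im[:,:,i].astype(int) for i in range(3)]
m=np.zeros(im.shape[:2],np.uint8); w=((np.abs(b-rr)<=14)&(g>60)); m[185:285,145:195]=w[185:285,145:195]*255
print([''.join('#' if k else ('b' if d else '.') for k,d in zip(w[v,140:196],(b-rr>15)[v,140:196])) for v in (200,215,230,245,260)])
print("pred plate",proj(cal,np.c_[np.array([(-85,-28),(85,-28),(85,28),(-85,28)])@HB.T+[489,272.6],np.full(4,54)]).round(1).tolist())
ims,cs=snap('side'); print("sc/collar side check", [rect(im,cal,r_,z,110,cl=3)[0][:2].tolist() for r_,z in(((297,221,313,236),30),((419,189,435,204),30),((365,248,382,264),16))])
E
```

```text
60 (array([485.8, 255.2, 209.3,  97.9,   4.1]), (145, 185, 45, 95))
90 (array([448.5, 253.6, 133.1,  97.6,   3.2]), (145, 219, 45, 61))
110 (array([408.1, 250.7,  52.2,  96.3,   3.2]), (145, 255, 45, 25))
['....#########################....bbbbbbb................', '.######.#..#...#.#..##.#..###.#.#####...#.##...#.####.#.', '........................................................', '........................................................', '........................................................']
pred plate [[174.2, 267.8], [169.9, 191.3], [144.9, 193.6], [148.6, 270.2]]
sc/collar side check [[505.4, -48.7], [588.2, -329.1], [443.8, -207.9]]
```

Call:
{"name": "play_rows", "arguments": {
  "motion": [
    [[0,-4,0,0,0,0],[0,-8,0,0,0,0],[0,-12,0,0,0,0],[0,-16,0,0,0,0],[0,-20,0,0,0,0]]
  ]
}}

```text
time: 38.65
tool_pos: [449.4, -130.6, 216.7]
tcp_rot: [-180.0, 0.0, -173.1]
ft_force: [1.9, 0.8, 0.4]
finger_gap: 51.3
grip_force: 0.0
```

Call:
{"name": "play_rows", "arguments": {
  "motion": [
    [[0,0,0,0,0,0],[0,0,0,0,0,0],[0,0,0,0,0,0]]
  ]
}}

```text
time: 38.95
tool_pos: [449.0, -128.9, 216.4]
tcp_rot: [180.0, -0.0, -173.1]
ft_force: [0.2, 0.7, 0.5]
finger_gap: 51.3
grip_force: 0.0
```

```bash
python3 - <<'E'
from h import *
im,cal=snap('top')
hsv=cv2.cvtColor(im,cv2.COLOR_BGR2HSV); b,rr=im[:,:,0].astype(int),im[:,:,2].astype(int); d=b-rr
ch=np.where(d>12,'b',np.where(d<-25,'.','#'))
for v in range(180,292,4): print(v,''.join(ch[v,138:196]))
T=[489,272.6]
for nm,hx,hy,z in(("plate",85,28,54),("rim",103,40,18)):
    print(nm,proj(cal,np.c_[np.array([(-hx,-hy),(hx,-hy),(hx,hy),(-hx,hy)])@HB.T+T,np.full(4,z)]).round(1).tolist())
E
```

```text
180 ..........................................................
184 ..........................................................
188 ......#########bbbbbbbbbbbbbbbbbbbbbbbbbb#................
192 ......#bbbbbbbbbbbb####b#####bbbbbbbbbbbb#................
196 ......##########################bbbbbbbbb#................
200 ......############################bbbbbbbb#...............
204 ......#############################bbbbbbb#...............
208 ......###########################bbbbbbbbb##..............
212 ......##########################bbbbbbbbbb#...............
216 .......##########################bbbbbbbbbb#..............
220 .......##########################bbbbbbbbbb#..............
224 .......############################bbbbbbbb#..............
228 .......###############################bbbbb##.............
232 .......###############################bbbbb##.............
236 .......##############################bbbbbbb#.............
240 .......#############################bbbbbbb##.............
244 ........#############################bbbbbbb#.............
248 ........################################bbbb#.............
252 ........################################bbbb##............
256 ........################################bbbb##............
260 .........################################bbbb#............
264 .........###############################bbbbb#............
268 .........##############################bbbbbb##...........
272 .........#bbbbbbbbbbbbbbbbbbbbbbbbbbbbbbbbbbb##...........
276 .........##bbbbb###bbbbbbbbbbbbbbbb##.....................
280 ....................#bbbbbbbbbbbbbb#......................
284 ..........................................................
288 ..........................................................
plate [[174.2, 267.8], [169.9, 191.3], [144.9, 193.6], [148.6, 270.2]]
rim [[184.4, 275.0], [179.1, 186.0], [144.9, 189.2], [149.2, 278.3]]
```

```bash
python3 -c "
from bench import job
print(job.hand_in())"
```

```text
the job is handed in; nothing more can be done
None
```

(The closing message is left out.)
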